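# Strip the brewer and load the wash bath

### The arm

A 6-joint arm with a two-finger parallel gripper is mounted at the origin on the work surface. World frame = base frame: x ahead of the robot, y to its left, z up, the work surface at z = 0. Lengths are in m, angles in rad, forces in N, time in s.
With the tool pointing down it reaches from about 0.225 to 0.875 m from the base axis. Payload 3.4 kg.
Tool frame: the origin (TCP) lies on the mounting face of the last link; the fingertips stand 173 mm ahead of it and the grasp point (between the pads) lies 155 mm ahead of it; x points along the fingers, y is the direction in which the jaws open and shut, and the axes are right-handed (so a half turn about x gives the same grasp; the last joint's range is limited). The gripper opens to 85 mm and grips with 20 to 120 N. Pads are 22 mm wide; open, the fingers measure 114 mm over their backs; the gripper's body (76 mm by 85 mm) begins 54 mm behind the grasp point. The pads swing forward as they close: fully open they stand 13 mm farther back than shut.
Start: joints at [1.132, 0.276, 1.505, -0, 1.361, -0.121], TCP at [0.18, 0.546, 0.405] pointing down, gripper open.
Joint ranges: [-2.89, 2.89], [-0.75, 2.08], [0.22, 2.7], [-1.18, 4.32], [0.11, 2.71], [-2.7, 2.7]. Speed limits (rad/s): [2.57, 2.57, 3.14, 3.14, 3.14, 3.14].

### API

Orientations are given as a unit quaternion [w, x, y, z].
In Python, from rig import manip gives the robot as it stands.
- The arm moves only by the tool arm_command, never from a script. Its argument "targets" is a list of rows, each an object with "dp": the shift along the tool's x, y, z in m, a list of three; "turn": the turn, a rotation vector about the tool's x, y, z in degrees, a list of three; "grip": the opening, from -1 (shut) to 1 (fully open). In form: [{"dp": [tx, ty, tz], "turn": [wx, wy, wz], "grip": grip}, ...]. A call has 1 to 8 rows; each row shifts and turns the commanded pose from where the row before left it, along the tool's axes as they then stand; what a row does not reach is not made up. A row lasts 1/10 s, in which the tool goes at most 50 mm and 8.59 degrees, less where a joint would pass 70% of its speed; a pose out of reach is approached as far as the arm can. A call with a gripper value outside its range is refused whole. The fingers move at their own pace and stop on an object; "grip_force" is the grip in N (left out, the last holds). Time passes only in rows, so rows that do not move let the fingers close. It gives the time, the measured TCP pose, the force and the opening at its end, in the units of the state.
- manip.get_state(): the state, without advancing time (a new reading comes with each control period).
- manip.get_image(name): name is "scene" or "top" or "wrist"; returns the picture (420x560x3 uint8, red, green, blue); there is no depth.
- manip.calibration(name): a dict with "fx", "fy", "cx", "cy" (pixels), "R" (3x3) and "t" (3): a world point X has camera coordinates R X + t. Camera axes: x right, y down, z forward; pixel columns grow to the right and rows downward; lengths in m; the calibration is good to about 2 mm. A picture is of the moment at which its call begins: read the wrist's pose just before it. calibration takes no time and is no camera call; for the wrist camera it gives the pose at the moment of the call.
- manip.sign_off(): hands the job in, once; it reports no verdict.
The state is a dict: "clock": time; "qpos": joint angles; "qd": joint speeds; "effort": joint torques, N m; "position": TCP position; "ee_rot": TCP orientation; "contact_force": force on the tool from outside, world axes, zero at the start; "moment": the same for the moment, N m; "width": finger opening in m.
Only numpy, scipy, OpenCV 4.12 (cv2) and the standard library are available. Lean on these libraries where they do the work, as an engineer would, in place of code of your own. Each camera call takes 0.05 s, during which the arm holds its last target.

### The job

Strip the coffee brewer for cleaning: push each of its two brew cassettes down until its latch lets go and it springs up, then lift it out. Put both cassettes and every dirty utensil lying on the counter (whichever there are of the spoon, brush, scoop and dosing ring) into the steel wash bath, resting below its rim, and once everything is in, press the white start button on the bath fully down and let it go. Leave the jar, the mug and the tumbler where they stand.

Things in the scene. Friction and masses are not known exactly. Their poses are not given: they have to be found in the camera images.
- brewer: Low coffee brewer, fixed to the counter: aluminium housing 270 mm (x) x 245 mm (y), flat deck 70 mm above the counter, with a grey control ledge 130 mm high along its -y edge (own y -165 to -115 mm). Origin on the counter, midway between the two cassette wells; the wells are centred at own x = -58 and +58 mm, y = 0. The latch claws are on the +y side of the wells.
- cassette_a: Black plastic brew cassette in the -x well: box 56 x 64 x 56 mm (own x, y, z), on top a grip rib 12 (x) x 46 (y) x 30 mm high; 0.18 kg. Origin: centre of its underside, 24 mm above the counter while latched (rib top 110, top face 80). Push down on the rib, 6 to 9 mm to the stop, 6 to 8 N; let go and it springs to 16 mm above latched height, loose with 1.5 mm play; lift straight out.
- cassette_b: Black plastic brew cassette in the +x well: box 56 x 64 x 56 mm (own x, y, z), on top a grip rib 12 (x) x 46 (y) x 30 mm high; 0.18 kg. Origin: centre of its underside, 24 mm above the counter while latched (rib top 110, top face 80). Push down on the rib, 6 to 9 mm to the stop, 6 to 8 N; let go and it springs to 16 mm above latched height, loose with 1.5 mm play; lift straight out.
- latch_a (a joint): Latch of cassette_a. Steel claw lapping 6 mm over the middle of the cassette's +y top edge (brewer axes). 0 rad = hooked: the cassette cannot be pulled out, however hard. It trips when the cassette is pressed 6 mm or more further down: swings outward (about 0.2 rad, stop 0.27) and stays there.
- latch_b (a joint): Latch of cassette_b. Steel claw lapping 6 mm over the middle of the cassette's +y top edge (brewer axes). 0 rad = hooked: the cassette cannot be pulled out, however hard. It trips when the cassette is pressed 6 mm or more further down: swings outward (about 0.2 rad, stop 0.27) and stays there.
- bath: Open steel wash bath, fixed to the counter: 260 mm (x) x 300 mm (y) outside, walls 10 mm thick, rim 65 mm above the counter, inner floor 10 mm above the counter, inside 240 x 280 mm. Origin on the counter under the middle of the basin. A black control strip of the same height runs along its -y side (own y -205 to -150 mm) and carries the start button.
- start (a joint): White round spring button, 32 mm across, on the bath's control strip; pressed straight down. Value 0 = up, 0.006 m = fully down (6 N).
- start_top (a point): Centre of the button's top face when up, 83 mm above the counter.
- spoon: Steel spoon, 146 mm long along own x: flat handle 12 mm wide, 10 mm high, from x = -75 to +30 mm; round bowl 44 mm across, 11 mm high, centred at x = +50 mm. Origin on its underside. About 70 g, balanced near x = +20 mm. May be absent.
- brush: Cleaning brush lying on its side: wooden bar 150 mm long (x), 20 mm wide (y), 20 mm high, origin at the centre of its underside; black bristle block sticks out to +y (to y = +36 mm) from x = +12 to +72 mm. About 80 g. May be absent.
- scoop: Steel coffee scoop standing on its bowl: open square bowl 50 x 50 mm, 36 mm high, 4 mm walls, centred at own x = +35 mm; straight handle 14 mm wide, 10 mm thick, from x = -63 to +12 mm at 26 to 36 mm height. Origin on the plane of the bowl's underside. About 90 g, balanced near x = +15 mm. May be absent.
- dosing_ring: Aluminium dosing ring: plain open ring, 60 mm across, 50 mm bore, 34 mm high, lying flat; origin at the centre of its underside. About 90 g. May be absent.
- jar: Amber jar with wooden lid, 70 mm across, 100 mm high, origin under its centre. Bystander.
- mug: White mug, 76 mm across, 80 mm high, origin under its centre. Bystander.
- tumbler: Glass tumbler, 68 mm across, 90 mm high, origin under its centre. Bystander.
Things that resemble listed ones, but are neither listed nor needed, are in the scene too. Leave any blue look-alike of the spoon alone. Leave any purple look-alike of the cassette_b alone.

How it is judged:
On the way, in this order (a step that is already met when the one before it is completed fails the run):
1. one cassette is pushed down in its well until its latch trips (((z of cassette_a in the frame of brewer below 0.0215 m and y of cassette_a in the frame of brewer between -0.01 and 0.01 m and value of joint latch_a above 0.05 rad) or (z of cassette_b in the frame of brewer below 0.0215 m and y of cassette_b in the frame of brewer between -0.01 and 0.01 m and value of joint latch_b above 0.05 rad))), for 0.02 s.
2. the other cassette is pushed down in its well until its latch trips (((z of cassette_a in the frame of brewer below 0.0215 m and y of cassette_a in the frame of brewer between -0.01 and 0.01 m and value of joint each of latch_a, latch_b above 0.05 rad) or (z of cassette_b in the frame of brewer below 0.0215 m and y of cassette_b in the frame of brewer between -0.01 and 0.01 m and value of joint each of latch_b, latch_a above 0.05 rad))), for 0.02 s.
3. both cassettes and every utensil rest in the wash bath (x of spoon in the frame of bath between -0.12 and 0.12 m and y of spoon in the frame of bath between -0.14 and 0.14 m and z of spoon in the frame of bath between 0 and 0.06 m and x of brush in the frame of bath between -0.12 and 0.12 m and y of brush in the frame of bath between -0.14 and 0.14 m and z of brush in the frame of bath between 0 and 0.06 m and x of scoop in the frame of bath between -0.12 and 0.12 m and y of scoop in the frame of bath between -0.14 and 0.14 m and z of scoop in the frame of bath between 0 and 0.06 m and x of dosing_ring in the frame of bath between -0.12 and 0.12 m and y of dosing_ring in the frame of bath between -0.14 and 0.14 m and z of dosing_ring in the frame of bath between 0 and 0.06 m and x of cassette_a in the frame of bath between -0.12 and 0.12 m and y of cassette_a in the frame of bath between -0.14 and 0.14 m and z of cassette_a in the frame of bath between 0 and 0.06 m and x of cassette_b in the frame of bath between -0.12 and 0.12 m and y of cassette_b in the frame of bath between -0.14 and 0.14 m and z of cassette_b in the frame of bath between 0 and 0.06 m and linear speed of each of spoon, brush, scoop, dosing_ring, cassette_a, cassette_b below 0.03 m/s), for 0.2 s.
4. the start button is pressed fully down (value of joint start above 0.0045 m), for 0.02 s.
At the end, for the whole second after the job is handed in: Both cassettes and all utensils present rest (under 0.03 m/s) in the basin, each origin inside the basin's walls and below the rim (less than 60 mm above the counter), and the start button has been let up again (all of step 3 and value of joint start below 0.002 m); the robot touches nothing.
It fails at once if the jar is shoved more than 30 mm or tipped over (distance of jar from where it was at the start of the episode above 0.03 m or angle between jar's own z axis and vertical above 0.5 rad).
It fails at once if the mug is shoved more than 30 mm or tipped over (distance of mug from where it was at the start of the episode above 0.03 m or angle between mug's own z axis and vertical above 0.5 rad).
It fails at once if the tumbler is shoved more than 30 mm or tipped over (distance of tumbler from where it was at the start of the episode above 0.03 m or angle between tumbler's own z axis and vertical above 0.5 rad).
Of spoon, brush, scoop, dosing_ring only 2 to 4 are there at a start; the rules pass over those that are not, and their reading is None.
At some moment in a run one of spoon, brush, scoop, dosing_ring may be knocked a few centimetres aside while the robot is not near it.
Once in a run the grip may slacken for a moment while it holds something.
It also fails if it takes over 210 s, if anything falls off the work surface, if the arm or the gripper's body presses on something with over 40 N, if the wrist force passes 120 N, or if a joint passes its speed limit or range.

## Working session

There is one attempt and no reset: what is moved stays moved. The work goes in short steps, Python scripts to look and compute and a tool call to move; the robot and the scene stay as the last step left them, time stands still between calls to the robot, and variables do not carry over. Pictures are saved under pics/ and viewed, and the job is handed in when it is done.

Besides the shell and the picture viewer there is one more tool, called after "Emit:" as name([rows], argument=value, ...), one row to a line, values as JSON. arm_command: Moves the arm, as the interface text tells. Its arguments: {"type":"object","properties":{"targets":{"type":"array"},"grip_force":{"type":"number"}},"required":["targets"]}

```bash
ls; mkdir -p pics; python3 - <<'E'
from rig import manip
import cv2,json
print(manip.get_state())
for n in ["scene","top","wrist"]:
    c=manip.calibration(n); print(n,c)
    im=manip.get_image(n); cv2.imwrite(f"pics/{n}0.png",im[:,:,::-1])
E
```

```text
pics
{'clock': 0.0, 'qpos': array([ 1.13204745e+00,  2.76559301e-01,  1.50615564e+00,  1.19582478e-05,
        1.36073212e+00, -1.20981744e-01]), 'qd': array([-0.00083532,  0.00035243,  0.0007844 , -0.0001216 ,  0.00086447,
        0.0012733 ]), 'effort': array([-1.82086958e-03, -4.16770434e+01, -2.45804071e+01, -1.37886072e-04,
        1.10198488e-02, -6.42682707e-08]), 'position': array([0.17954878, 0.5460003 , 0.40385083]), 'ee_rot': array([ 0.69801493,  0.11124741,  0.69838508, -0.11250537]), 'contact_force': array([0.41628644, 0.21613732, 0.72377683]), 'moment': array([ 0.01645542, -0.0155959 , -0.01118326]), 'width': 0.08518134623559052}
scene {'fx': 410.8249071541854, 'fy': 410.8249071541854, 'cx': 279.3187450209789, 'cy': 209.87609105237186, 'R': array([[ 0.39032937,  0.92061636, -0.01041659],
       [ 0.68752325, -0.29898852, -0.66175346],
       [-0.6123355 ,  0.25114017, -0.74964915]]), 't': array([-0.07688742, -0.33999253,  1.4105215 ])}
top {'fx': 503.45203236310283, 'fy': 503.45203236310283, 'cx': 285.0972288613741, 'cy': 203.8614797223044, 'R': array([[ 2.41689360e-02, -9.99704350e-01,  2.65973889e-03],
       [-9.94363371e-01, -2.43143790e-02, -1.03200280e-01],
       [ 1.03234439e-01, -1.50505959e-04, -9.94657040e-01]]), 't': array([-0.15598126,  0.49660631,  1.26816579])}
wrist {'fx': 299.71354438466386, 'fy': 299.71354438466386, 'cx': 278.4396924592849, 'cy': 212.88031669975595, 'R': array([[ 3.12752314e-01,  9.49834445e-01, -7.18690692e-04],
       [ 8.99088247e-01, -2.95798916e-01,  3.22712451e-01],
       [ 3.06310814e-01, -1.01575232e-01, -9.46496781e-01]]), 't': array([-0.57461278, -0.04063316,  0.38098949])}
```

View pics/scene0.png

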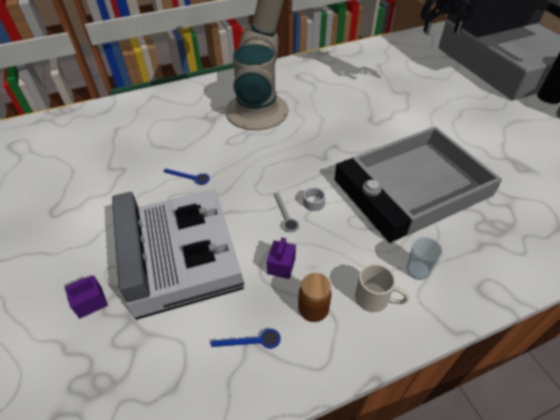

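View pics/top0.png

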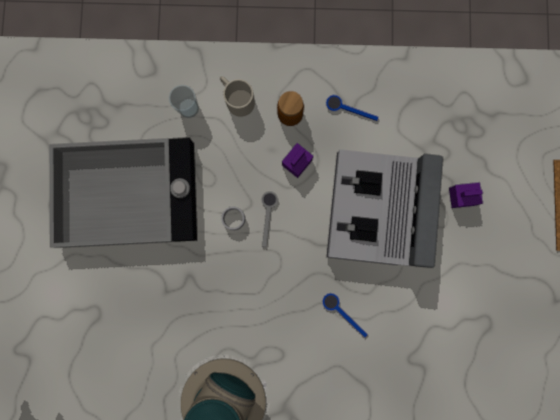

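View pics/wrist0.png

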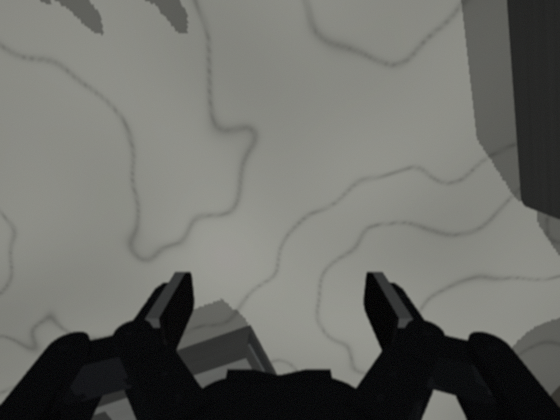

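The top view shows the brewer with its cassettes at about (368,182) and (364,229). The bath is at (120,195) with its button at (179,187), the steel spoon at (268,215) and the dosing ring at (234,219). I see no brush or scoop. The two blue spoons and two purple cassettes are decoys. I'll enlarge to confirm and measure.

```bash
cat > h.py <<'E'
import numpy as np, cv2
from rig import manip
def cast(cal,u,v,z):
    R=np.array(cal['R']);t=np.array(cal['t'])
    d=R.T@np.array([(u-cal['cx'])/cal['fx'],(v-cal['cy'])/cal['fy'],1.]); c=-R.T@t
    return c+d*(z-c[2])/d[2]
def proj(cal,X):
    p=cal['R']@np.asarray(X,float)+cal['t']; return np.array([cal['cx']+cal['fx']*p[0]/p[2],cal['cy']+cal['fy']*p[1]/p[2]])
def crop(im,x0,y0,x1,y1,s,name):
    c=cv2.resize(im[y0:y1,x0:x1,::-1],None,fx=s,fy=s,interpolation=cv2.INTER_CUBIC)
    c=np.clip(c.astype(float)*1.3,0,255).astype(np.uint8); cv2.imwrite('pics/'+name,c)
E
python3 - <<'E'
import cv2
from h import *
im=cv2.imread('pics/top0.png')[:,:,::-1]
crop(im,320,140,450,275,4,'c1.png'); crop(im,210,180,300,255,6,'c2.png')
g=cv2.cvtColor(im,cv2.COLOR_RGB2GRAY)
E
```

```text
(no output)
```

View pics/c1.png

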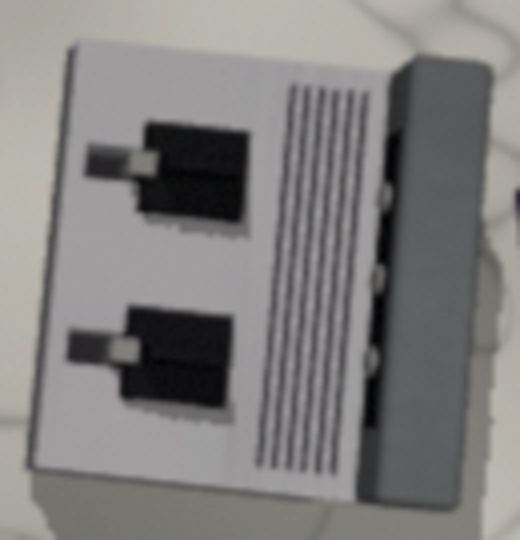

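View pics/c2.png

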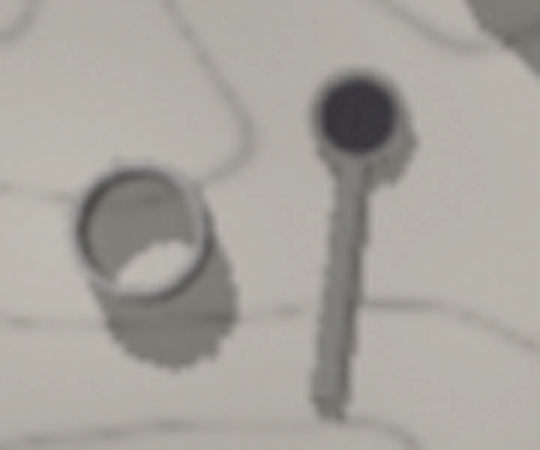

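```bash
cat > m.py <<'E'
from h import *
c=manip.calibration('top')
def P(x,y,z): 
    return cast(c,320+x/4-.375,140+y/4-.375,z)
own=np.array([[.135,.08],[-.135,.08],[.135,-.165],[-.135,-.165]])
W=np.array([P(76,42,.07),P(32,468,.07),P(491,63,.13),P(456,508,.13)])[:,:2]
# rigid fit
def fit(o,W):
    oc,wc=o.mean(0),W.mean(0); H=(o-oc).T@(W-wc); th=np.arctan2(H[0,1]-H[1,0],H[0,0]+H[1,1])
    R=np.array([[np.cos(th),-np.sin(th)],[np.sin(th),np.cos(th)]]); t=wc-R@oc; return th,R,t,(o@R.T+t-W)
th,R,t,res=fit(own,W); print('brewer',np.degrees(th),t);print(res*1000)
for s in(-.058,.058): print('cassette',R@[s,0]+t)
# cassette ends as seen
for p in [(145,122),(250,131),(245,222),(128,307),(234,316),(228,408)]: print('top80',P(*p,.08)[:2])
def Q(x,y,z): return cast(c,210+x/6-.417,180+y/6-.417,z)
print('ring',Q(142,230,.034)); print('spoon bowl',Q(356,115,.011),'tail',Q(330,412,.008),Q(312,398,.01),Q(347,402,.01))
E
python3 m.py; python3 - <<'E'
from h import *
import cv2
im=cv2.imread('pics/top0.png')[:,:,::-1]
crop(im,40,120,210,260,4,'c3.png')
crop(im,160,60,400,190,3,'c4.png')
E
```

```text
brewer -4.684481438670211 [ 0.49553093 -0.34187336]
[[ 2.04533959  1.77365999]
 [-0.45811612  0.31610116]
 [ 1.58425502 -0.78620324]
 [-3.17147848 -1.30355791]]
cassette [ 0.43772468 -0.33713658]
cassette [ 0.55333719 -0.34661014]
top80 [ 0.58303704 -0.31733767]
top80 [ 0.57899167 -0.38249016]
top80 [ 0.5220861  -0.37964733]
top80 [ 0.46773137 -0.3080063 ]
top80 [ 0.46377682 -0.37315506]
top80 [ 0.40732337 -0.36977472]
ring [ 0.4602162 -0.0127605  0.034    ]
spoon bowl [ 0.51413996 -0.10144234  0.011     ] tail [ 0.38561171 -0.09369532  0.008     ] [ 0.39138918 -0.08586646  0.01      ] [ 0.39004043 -0.10095521  0.01      ]
```

View pics/c3.png

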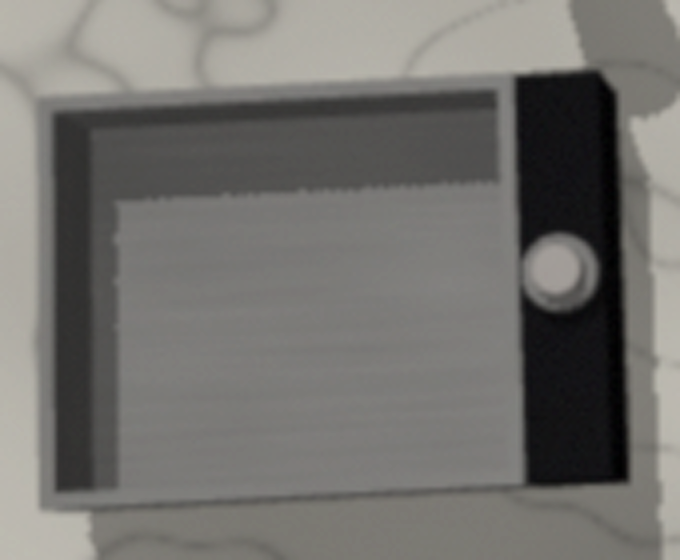

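View pics/c4.png

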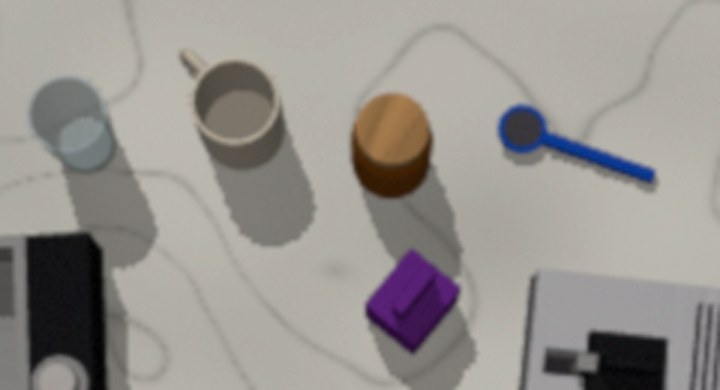

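```bash
cat >> h.py <<'E'
from scipy.spatial.transform import Rotation as Ro
def fit(o,W):
    oc,wc=o.mean(0),W.mean(0); H=(o-oc).T@(W-wc); th=np.arctan2(H[0,1]-H[1,0],H[0,0]+H[1,1])
    R=np.array([[np.cos(th),-np.sin(th)],[np.sin(th),np.cos(th)]]); t=wc-R@oc; return th,R,t,(o@R.T+t-W)
def rot(q): return Ro.from_quat([q[1],q[2],q[3],q[0]]).as_matrix()
def go(xyz,yaw,off=.155):
    """grasp point target (world), yaw deg of jaw axis (mod 180): prints turn about tool x, then dp (tool axes AFTER turn), tool-down"""
    s=manip.get_state(); M=rot(s['ee_rot']); p=np.array(s['position'])
    best=None
    for k in(0,180):
        a=np.radians(yaw+k); y=np.array([np.cos(a),np.sin(a),0]); x=np.array([0,0,-1.]); T=np.stack([x,y,np.cross(x,y)],1)
        rv=Ro.from_matrix(M.T@T).as_rotvec(degrees=True)
        print('turn',rv.round(2),'dp',((T.T@(np.array(xyz)+[0,0,off]-p))*1000).round(1),'q6->',round(s['qpos'][5]+np.radians(rv[0]),2),'(q6 ignoring q1 change)')
    print('pos',p.round(4),'grasp',(p+M[:,0]*off).round(4),'jaw yaw',np.degrees(np.arctan2(M[1,1],M[0,1])).round(2),'q',np.round(s['qpos'],2),'w',round(s['width'],4),'F',np.round(s['contact_force'],1),'t',s['clock'])
E
python3 - <<'E'
from h import *
c=manip.calibration('top')
P=lambda x,y,z: cast(c,40+x/4-.375,120+y/4-.375,z)[:2]
W=np.array([P(38,98,.065),P(42,510,.065),P(604,72,.065),P(629,483,.065)])
own=np.array([[.13,.15],[-.13,.15],[.13,-.205],[-.13,-.205]])
th,R,t,res=fit(own,W); print('bath',np.degrees(th),t,'\n',res*1000,W)
print('button',P(553,268,.083))
# in-basin rim inner right side edge x
print('inner', P(500,92,.065),P(520,485,.065))
go((.4376,-.338,.30),-4.2)
sc=manip.calibration('scene')
print(proj(sc,[*t,.01]),proj(sc,[.4602,-.0128,.034]))
E
```

```text
bath 4.49070535490467 [0.51442605 0.29195764] 
 [[-0.68387548 -2.64021993]
 [-1.65804751 -1.78961822]
 [ 1.58702323 -0.96150857]
 [ 0.75489976  5.39134673]] [[0.63296622 0.45431603]
 [0.37473858 0.43310811]
 [0.65849089 0.09872715]
 [0.4001212  0.07201698]]
button [0.53054851 0.12126306]
inner [0.64401904 0.16370021] [0.39725595 0.13927434]
turn [7.599e+01 4.000e-02 7.000e-02] dp [-51.  322.  862.8] q6-> 1.21 (q6 ignoring q1 change)
turn [-1.0401e+02 -8.0000e-02  5.0000e-02] dp [ -51.  -322.  -862.8] q6-> -1.94 (q6 ignoring q1 change)
pos [0.1796 0.5461 0.404 ] grasp [0.1795 0.5459 0.249 ] jaw yaw 71.79 q [ 1.13  0.28  1.51 -0.    1.36 -0.12] w 0.0854 F [-1.   0.2 -0. ] t 0.15
[418.19526984 181.49758039] [313.15663323 194.09068749]
```

Emit:
arm_command([
  {"dp": [0,0,0],"turn": [8.4,0,0],"grip": -0.2},
  {"dp": [0,0,0],"turn": [8.4,0,0],"grip": -0.2},
  {"dp": [0,0,0],"turn": [8.4,0,0],"grip": -0.2},
  {"dp": [0,0,0],"turn": [8.4,0,0],"grip": -0.2},
  {"dp": [0,0,0],"turn": [8.4,0,0],"grip": -0.2},
  {"dp": [0,0,0],"turn": [8.4,0,0],"grip": -0.2},
  {"dp": [0,0,0],"turn": [8.4,0,0],"grip": -0.2},
  {"dp": [0,0,0],"turn": [8.4,0,0],"grip": -0.2},
], grip_force=40)

```text
clock: 0.95
position: [0.1796, 0.5461, 0.4043]
ee_rot: [0.518, 0.481, 0.518, -0.481]
contact_force: [0.3, -0.7, -0.4]
width: 0.0342
```

Emit:
arm_command([
  {"dp": [0,0,0],"turn": [8.4,0,0],"grip": -0.2},
  {"dp": [0,0,0],"turn": [0.4,0,0],"grip": -0.2},
  {"dp": [0,0.012,0.035],"turn": [0,0,0],"grip": -0.2},
  {"dp": [0,0.012,0.035],"turn": [0,0,0],"grip": -0.2},
  {"dp": [0,0.015,0.04],"turn": [0,0,0],"grip": -0.2},
  {"dp": [0,0.015,0.04],"turn": [0,0,0],"grip": -0.2},
  {"dp": [0,0.015,0.04],"turn": [0,0,0],"grip": -0.2},
  {"dp": [0,0.015,0.04],"turn": [0,0,0],"grip": -0.2},
])

```text
clock: 1.75
position: [0.2465, 0.309, 0.4047]
ee_rot: [0.482, 0.517, 0.482, -0.517]
contact_force: [2.0, -0.4, -0.2]
width: 0.0342
```

```bash
python3 -c "
from h import *
go((.4376,-.338,.25),-4.2)"
```

```text
turn [ 0.23 -0.   -0.03] dp [-3.000e-01  2.379e+02  6.313e+02] q6-> 0.79 (q6 ignoring q1 change)
turn [-1.7977e+02  4.0000e-02 -0.0000e+00] dp [-3.000e-01 -2.379e+02 -6.313e+02] q6-> -2.35 (q6 ignoring q1 change)
pos [0.2465 0.309  0.4047] grasp [0.2466 0.309  0.2497] jaw yaw -3.97 q [ 0.72 -0.    1.84 -0.    1.3   0.79] w 0.0342 F [ 2.  -0.4 -0.2] t 1.75
```

Emit:
arm_command([
  {"dp": [0,0.017,0.045],"turn": [0,0,0],"grip": -0.2},
  {"dp": [0,0.017,0.045],"turn": [0,0,0],"grip": -0.2},
  {"dp": [0,0.017,0.045],"turn": [0,0,0],"grip": -0.2},
  {"dp": [0,0.017,0.045],"turn": [0,0,0],"grip": -0.2},
  {"dp": [0,0.017,0.045],"turn": [0,0,0],"grip": -0.2},
  {"dp": [0,0.017,0.045],"turn": [0,0,0],"grip": -0.2},
  {"dp": [0,0.017,0.045],"turn": [0,0,0],"grip": -0.2},
  {"dp": [0,0.017,0.045],"turn": [0,0,0],"grip": -0.2},
])

```text
clock: 2.55
position: [0.3556, -0.0604, 0.4049]
ee_rot: [0.482, 0.518, 0.482, -0.517]
contact_force: [0.5, 0.6, 0.2]
width: 0.0337
```

Emit:
arm_command([
  {"dp": [0,0.017,0.045],"turn": [0,0,0],"grip": -0.2},
  {"dp": [0,0.017,0.045],"turn": [0,0,0],"grip": -0.2},
  {"dp": [0,0.017,0.045],"turn": [0,0,0],"grip": -0.2},
  {"dp": [0,0.017,0.045],"turn": [0,0,0],"grip": -0.2},
  {"dp": [0,0.017,0.045],"turn": [0,0,0],"grip": -0.2},
  {"dp": [0,0.017,0.045],"turn": [0,0,0],"grip": -0.2},
  {"dp": [0,0,0],"turn": [0,0,0],"grip": -0.2},
  {"dp": [0,0,0],"turn": [0,0,0],"grip": -0.2},
])

```text
clock: 3.35
position: [0.4377, -0.336, 0.4037]
ee_rot: [0.481, 0.518, 0.482, -0.518]
contact_force: [-0.4, 0.3, -0.1]
width: 0.0342
```

```bash
python3 -c "
from h import *
go((.4376,-.338,.094),-4.2)
c=manip.calibration('wrist')
im=manip.get_image('wrist'); cv2.imwrite('pics/w1.png',im[:,:,::-1])
for x in [(.4376,-.338,.11),(.553,-.347,.11)]: print(proj(c,x))"
```

```text
turn [ 0.02 -0.11  0.09] dp [1.547e+02 1.000e-01 2.000e+00] q6-> -0.71 (q6 ignoring q1 change)
turn [-1.7998e+02 -1.4000e-01 -1.7000e-01] dp [ 1.547e+02 -1.000e-01 -2.000e+00] q6-> -3.85 (q6 ignoring q1 change)
pos [ 0.4377 -0.336   0.4037] grasp [ 0.4375 -0.3357  0.2487] jaw yaw -4.18 q [-0.78  0.24  1.55  0.    1.35 -0.71] w 0.0342 F [-0.4  0.3 -0.1] t 3.35
[280.06018878 209.44960431]
[405.3901579  210.06871479]
```

View pics/w1.png

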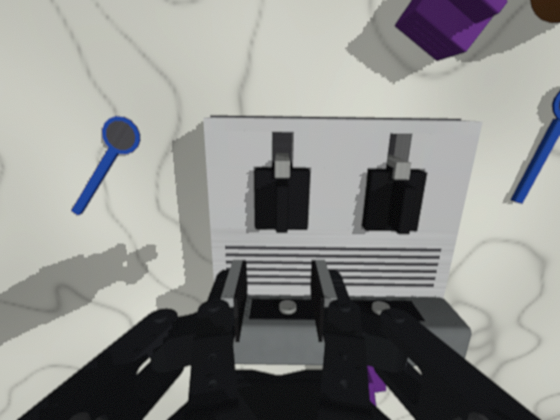

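Emit:
arm_command([
  {"dp": [0.035,0.0,0.002],"turn": [0,0,0],"grip": -0.2},
  {"dp": [0.035,0,0],"turn": [0,0,0],"grip": -0.2},
  {"dp": [0.035,0,0],"turn": [0,0,0],"grip": -0.2},
  {"dp": [0.025,0,0],"turn": [0,0,0],"grip": -0.2},
  {"dp": [0.014,0,0],"turn": [0,0,0],"grip": -0.2},
  {"dp": [0,0,0],"turn": [0,0,0],"grip": -0.2},
])

```text
clock: 4.0
position: [0.4366, -0.3347, 0.259]
ee_rot: [0.48, 0.517, 0.484, -0.517]
contact_force: [-0.1, 1.1, 0.4]
width: 0.0343
```

Emit:
arm_command([
  {"dp": [0,0,0],"turn": [0,0,0],"grip": -0.6},
  {"dp": [0,0,0],"turn": [0,0,0],"grip": -1},
  {"dp": [0,0,0],"turn": [0,0,0],"grip": -1},
  {"dp": [0,0,0],"turn": [0,0,0],"grip": -1},
  {"dp": [0,0,0],"turn": [0,0,0],"grip": -1},
])

```text
clock: 4.5
position: [0.438, -0.3371, 0.2617]
ee_rot: [0.482, 0.518, 0.48, -0.518]
contact_force: [2.1, 2.3, 2.9]
width: 0.0107
```

```bash
python3 -c "
from h import *
go((.4376,-.338,.094),-4.2)
im=manip.get_image('wrist'); cv2.imwrite('pics/w2.png',im[:,:,::-1])"
```

```text
turn [-0.02  0.04 -0.13] dp [12.7 -0.4  0.9] q6-> -0.71 (q6 ignoring q1 change)
turn [ 1.7998e+02 -2.1000e-01 -6.0000e-02] dp [12.7  0.4 -0.9] q6-> 2.43 (q6 ignoring q1 change)
pos [ 0.438  -0.3371  0.2617] grasp [ 0.4384 -0.3373  0.1067] jaw yaw -4.22 q [-0.78  0.36  1.77  0.    1.01 -0.71] w 0.0107 F [2.1 2.3 2.9] t 4.5
```

View pics/w2.png

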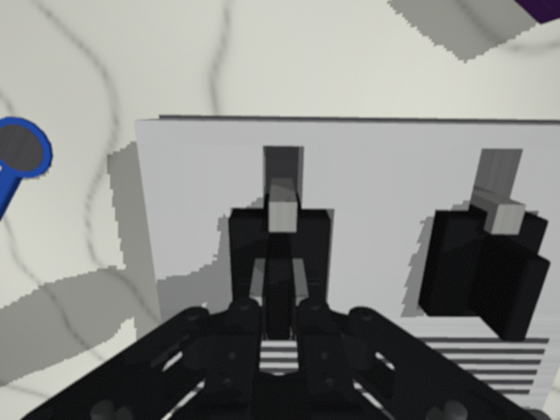

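The jaws are on the rib of cassette_a, at about (280,270) in the wrist view. Now I push down in small steps.

Emit:
arm_command([
  {"dp": [0.002,0,0],"turn": [0,0,0],"grip": -1},
  {"dp": [0.002,0,0],"turn": [0,0,0],"grip": -1},
  {"dp": [0.002,0,0],"turn": [0,0,0],"grip": -1},
  {"dp": [0,0,0],"turn": [0,0,0],"grip": -1},
], grip_force=60)

```text
clock: 4.95
position: [0.4381, -0.3373, 0.255]
ee_rot: [0.482, 0.519, 0.481, -0.518]
contact_force: [2.7, 3.1, 4.9]
width: 0.0103
```

Emit:
arm_command([
  {"dp": [0.001,0,0],"turn": [0,0,0],"grip": -1},
  {"dp": [0.001,0,0],"turn": [0,0,0],"grip": -1},
  {"dp": [0,0,0],"turn": [0,0,0],"grip": -1},
])

```text
clock: 5.25
position: [0.4381, -0.3373, 0.2531]
ee_rot: [0.482, 0.518, 0.481, -0.518]
contact_force: [2.4, 2.2, 5.9]
width: 0.0109
```

```bash
python3 -c "
from h import *
go((.4376,-.338,.094),-4.2)
im=manip.get_image('wrist'); cv2.imwrite('pics/w3.png',im[:,:,::-1])
crop(im,200,130,380,350,3,'w3c.png')"
```

```text
turn [-0.04  0.03 -0.11] dp [ 4.1 -0.5  0.7] q6-> -0.71 (q6 ignoring q1 change)
turn [ 1.7996e+02 -1.7000e-01 -4.0000e-02] dp [ 4.1  0.5 -0.7] q6-> 2.43 (q6 ignoring q1 change)
pos [ 0.4381 -0.3373  0.2531] grasp [ 0.4384 -0.3374  0.0981] jaw yaw -4.24 q [-0.78  0.37  1.78  0.    0.99 -0.71] w 0.0109 F [2.4 2.2 5.9] t 5.25
```

View pics/w3.png

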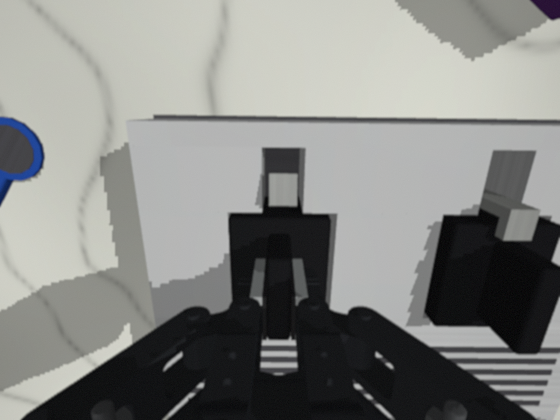

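The claw of latch_a has swung clear: it now ends at row 205 and the cassette edge is at row 213. Lifting.

Emit:
arm_command([
  {"dp": [-0.008,0,0],"turn": [0,0,0],"grip": -1},
  {"dp": [-0.008,0,0],"turn": [0,0,0],"grip": -1},
  {"dp": [-0.01,0,0],"turn": [0,0,0],"grip": -1},
  {"dp": [-0.01,0,0],"turn": [0,0,0],"grip": -1},
])

```text
clock: 5.7
position: [0.4378, -0.3373, 0.2889]
ee_rot: [0.481, 0.518, 0.481, -0.518]
contact_force: [4.9, -0.2, -4.0]
width: 0.0106
```

Emit:
arm_command([
  {"dp": [-0.03,0,0],"turn": [0,0,0],"grip": -1},
  {"dp": [-0.03,0,0],"turn": [0,0,0],"grip": -1},
  {"dp": [-0.035,0,0],"turn": [0,0,0],"grip": -1},
  {"dp": [-0.035,0,0],"turn": [0,0,0],"grip": -1},
  {"dp": [0,0,0],"turn": [0,0,0],"grip": -1},
  {"dp": [0,0,0],"turn": [0,0,0],"grip": -1},
])

```text
clock: 6.3
position: [0.4364, -0.3368, 0.4189]
ee_rot: [-0.481, -0.517, -0.482, 0.519]
contact_force: [0.0, 0.4, -2.5]
width: 0.0104
```

```bash
python3 -c "
from h import *
t=np.array([.51443,.29196]);th=np.radians(4.49);R=np.array([[np.cos(th),-np.sin(th)],[np.sin(th),np.cos(th)]])
for o in [(-.07,.09),(.07,.09),(-.06,-.06),(.05,-.08),(0,-.1775)]: print(o,R@o+t)
go((*(R@[-.07,.09]+t),.30),4.5)
im=manip.get_image('wrist'); cv2.imwrite('pics/w4.png',im[:,:,::-1])"
```

```text
(-0.07, 0.09) [0.43759917 0.37620383]
(0.07, 0.09) [0.57716951 0.38716375]
(-0.06, -0.06) [0.45931125 0.22744703]
(0.05, -0.08) [0.57053936 0.21611977]
(0, -0.1775) [0.52832561 0.11500475]
turn [-8.71  0.01  0.14] dp [ -36.1   57.1 -710.8] q6-> -0.86 (q6 ignoring q1 change)
turn [ 1.7129e+02  2.1000e-01 -1.0000e-02] dp [-36.1 -57.1 710.8] q6-> 2.28 (q6 ignoring q1 change)
pos [ 0.4364 -0.3368  0.4189] grasp [ 0.4361 -0.3369  0.2639] jaw yaw -4.21 q [-0.78  0.23  1.53 -0.    1.38 -0.71] w 0.0104 F [ 0.   0.4 -2.5] t 6.3
```

View pics/w4.png

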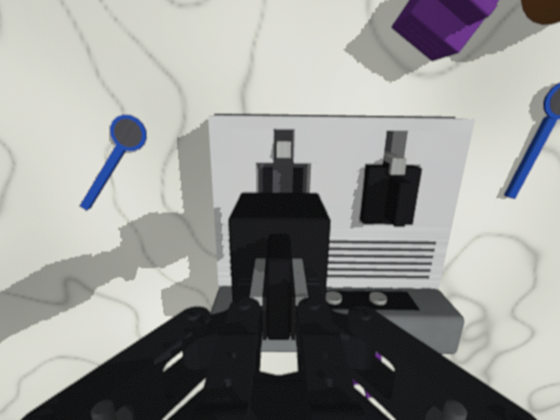

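Cassette_a is out and held, and the well at (283,175) is empty. Carrying it to the bath.

Emit:
arm_command([
  {"dp": [0,0,0],"turn": [-4.35,0,0],"grip": -1},
  {"dp": [0,0,-0.02],"turn": [-4.35,0,0],"grip": -1},
  {"dp": [0,0.004,-0.04],"turn": [0,0,0],"grip": -1},
  {"dp": [0,0.004,-0.044],"turn": [0,0,0],"grip": -1},
  {"dp": [0,0.004,-0.044],"turn": [0,0,0],"grip": -1},
  {"dp": [0,0.004,-0.044],"turn": [0,0,0],"grip": -1},
  {"dp": [0,0.004,-0.044],"turn": [0,0,0],"grip": -1},
  {"dp": [0,0.004,-0.044],"turn": [0,0,0],"grip": -1},
])

```text
clock: 7.15
position: [0.4397, -0.0544, 0.4166]
ee_rot: [0.518, 0.479, 0.521, -0.481]
contact_force: [1.0, 1.0, -1.5]
width: 0.011
```

Emit:
arm_command([
  {"dp": [0,0.004,-0.044],"turn": [0,0,0],"grip": -1},
  {"dp": [0,0.004,-0.044],"turn": [0,0,0],"grip": -1},
  {"dp": [0,0.004,-0.044],"turn": [0,0,0],"grip": -1},
  {"dp": [0,0.004,-0.044],"turn": [0,0,0],"grip": -1},
  {"dp": [0,0.004,-0.044],"turn": [0,0,0],"grip": -1},
  {"dp": [0,0.004,-0.044],"turn": [0,0,0],"grip": -1},
  {"dp": [0,0.004,-0.044],"turn": [0,0,0],"grip": -1},
  {"dp": [0,0.004,-0.044],"turn": [0,0,0],"grip": -1},
])

```text
clock: 7.95
position: [0.4444, 0.2986, 0.4164]
ee_rot: [0.519, 0.478, 0.52, -0.482]
contact_force: [1.0, -1.0, -1.8]
width: 0.0103
```

Emit:
arm_command([
  {"dp": [0,0,-0.03],"turn": [0,0,0],"grip": -1},
  {"dp": [0,0,0],"turn": [0,0,0],"grip": -1},
  {"dp": [0,0,0],"turn": [0,0,0],"grip": -1},
])

```text
clock: 8.25
position: [0.4424, 0.3273, 0.4164]
ee_rot: [0.519, 0.477, 0.52, -0.482]
contact_force: [0.2, 0.1, -1.7]
width: 0.0105
```

```bash
python3 -c "
from h import *
go((.4376,.3762,.10),4.5)
im=manip.get_image('wrist'); cv2.imwrite('pics/w5.png',im[:,:,::-1])
im=manip.get_image('top'); cv2.imwrite('pics/t5.png',im[:,:,::-1])"
```

```text
turn [0.09 0.21 0.27] dp [161.4  -0.9 -49.2] q6-> 0.43 (q6 ignoring q1 change)
turn [-179.91   -0.42    0.33] dp [161.4   0.9  49.2] q6-> -2.71 (q6 ignoring q1 change)
pos [0.4424 0.3273 0.4164] grasp [0.4417 0.3266 0.2614] jaw yaw 4.59 q [ 0.51  0.23  1.53 -0.    1.38  0.43] w 0.0105 F [ 0.2  0.1 -1.7] t 8.25
```

View pics/w5.png

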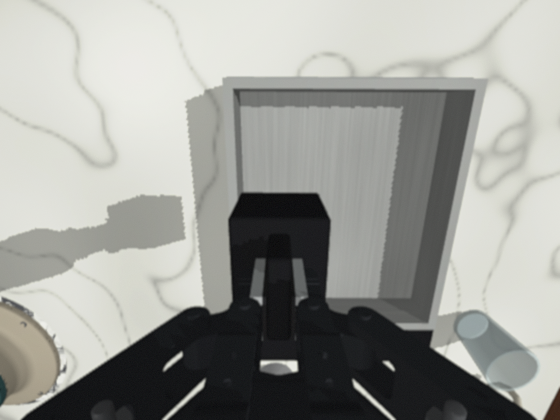

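View pics/t5.png

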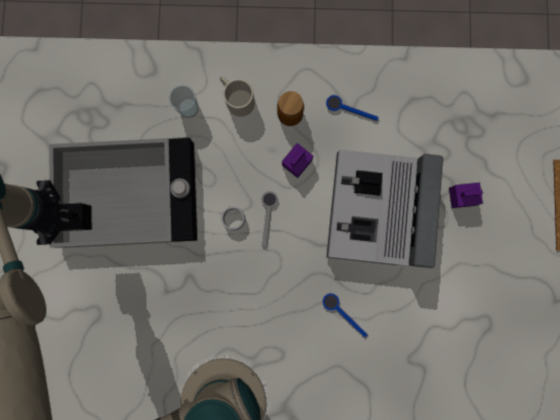

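Emit:
arm_command([
  {"dp": [0,-0.001,-0.025],"turn": [0,0,0],"grip": -1},
  {"dp": [0,0,-0.024],"turn": [0,0,0],"grip": -1},
  {"dp": [0.03,0,0],"turn": [0,0,0],"grip": -1},
  {"dp": [0.04,0,0],"turn": [0,0,0],"grip": -1},
  {"dp": [0.04,0,0],"turn": [0,0,0],"grip": -1},
  {"dp": [0.03,0,0],"turn": [0,0,0],"grip": -1},
  {"dp": [0.015,0,0],"turn": [0,0,0],"grip": -1},
  {"dp": [0,0,0],"turn": [0,0,0],"grip": -1},
])

```text
clock: 9.15
position: [0.4376, 0.374, 0.261]
ee_rot: [0.518, 0.478, 0.519, -0.483]
contact_force: [-0.6, -0.4, -2.5]
width: 0.0107
```

Emit:
arm_command([
  {"dp": [0.004,0,0],"turn": [0,0,0],"grip": -1},
  {"dp": [0.004,0,0],"turn": [0,0,0],"grip": -1},
  {"dp": [0,0,0],"turn": [0,0,0],"grip": -1},
  {"dp": [0,0,0],"turn": [0,0,0],"grip": -1},
])

```text
clock: 9.55
position: [0.4384, 0.3761, 0.2565]
ee_rot: [0.519, 0.481, 0.519, -0.48]
contact_force: [-0.5, -0.3, -1.8]
width: 0.0106
```

```bash
python3 -c "
from h import *
go((.4376,.3762,.095),4.5)
im=manip.get_image('wrist'); cv2.imwrite('pics/w6.png',im[:,:,::-1])
im=manip.get_image('scene'); cv2.imwrite('pics/s6.png',im[:,:,::-1]);crop(im,320,110,520,250,3,'s6c.png')"
```

```text
turn [-0.01 -0.04 -0.07] dp [ 6.5 -0.8 -0.1] q6-> 0.51 (q6 ignoring q1 change)
turn [ 1.7999e+02 -1.2000e-01  6.0000e-02] dp [6.5 0.8 0.1] q6-> 3.65 (q6 ignoring q1 change)
pos [0.4384 0.3761 0.2565] grasp [0.4386 0.3763 0.1015] jaw yaw 4.49 q [0.59 0.4  1.72 0.   1.03 0.51] w 0.0106 F [-0.5 -0.3 -1.8] t 9.55
```

View pics/s6c.png

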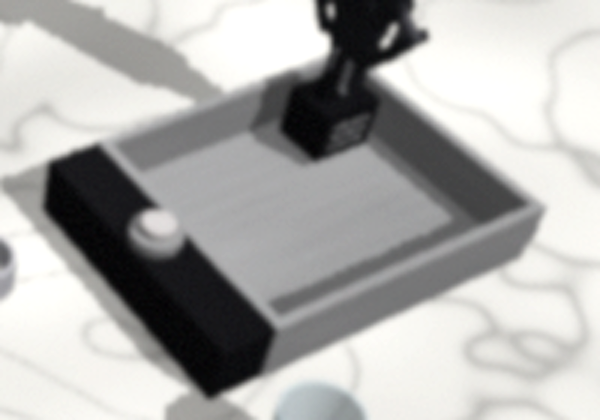

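Inside the bath at its far-left corner. I'll lower until contact, then release.

Emit:
arm_command([
  {"dp": [0.003,0,0],"turn": [0,0,0],"grip": -1},
  {"dp": [0.003,0,0],"turn": [0,0,0],"grip": -1},
  {"dp": [0.002,0,0],"turn": [0,0,0],"grip": -1},
  {"dp": [0,0,0],"turn": [0,0,0],"grip": -1},
])

```text
clock: 10.05
position: [0.4382, 0.3761, 0.2477]
ee_rot: [0.519, 0.48, 0.519, -0.48]
contact_force: [-0.1, -0.6, -1.0]
width: 0.0105
```

Emit:
arm_command([
  {"dp": [0,0,0],"turn": [0,0,0],"grip": -0.5},
  {"dp": [0,0,0],"turn": [0,0,0],"grip": -0.2},
  {"dp": [0,0,0],"turn": [0,0,0],"grip": -0.2},
  {"dp": [0,0,0],"turn": [0,0,0],"grip": -0.2},
  {"dp": [-0.03,0,0],"turn": [0,0,0],"grip": -0.2},
  {"dp": [-0.04,0,0],"turn": [0,0,0],"grip": -0.2},
  {"dp": [-0.04,0,0],"turn": [0,0,0],"grip": -0.2},
  {"dp": [-0.04,0,0],"turn": [0,0,0],"grip": -0.2},
])

```text
clock: 10.85
position: [0.438, 0.376, 0.3993]
ee_rot: [0.519, 0.48, 0.519, -0.48]
contact_force: [1.0, 0.9, -0.4]
width: 0.0343
```

```bash
python3 -c "
from h import *
go((.553,-.3473,.25),-4.2)
im=manip.get_image('wrist'); cv2.imwrite('pics/w7.png',im[:,:,::-1])"
```

```text
turn [ 8.69 -0.01 -0.  ] dp [ -5.7 167.6 712.9] q6-> 0.66 (q6 ignoring q1 change)
turn [-1.7131e+02  0.0000e+00 -1.0000e-02] dp [  -5.7 -167.6 -712.9] q6-> -2.48 (q6 ignoring q1 change)
pos [0.438  0.376  0.3993] grasp [0.438  0.376  0.2443] jaw yaw 4.49 q [0.59 0.28 1.51 0.   1.35 0.51] w 0.0343 F [ 1.   0.9 -0.4] t 10.85
```

View pics/w7.png

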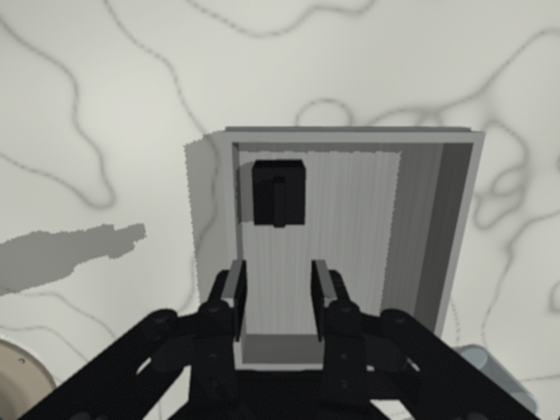

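Cassette_a stands upright in the bath at (279,192). Next is cassette_b.

Emit:
arm_command([
  {"dp": [0,0,0],"turn": [4.35,0,0],"grip": -0.2},
  {"dp": [0,0,0.02],"turn": [4.35,0,0],"grip": -0.2},
  {"dp": [0,0.01,0.04],"turn": [0,0,0],"grip": -0.2},
  {"dp": [0,0.011,0.046],"turn": [0,0,0],"grip": -0.2},
  {"dp": [0,0.011,0.046],"turn": [0,0,0],"grip": -0.2},
  {"dp": [0,0.011,0.046],"turn": [0,0,0],"grip": -0.2},
  {"dp": [0,0.011,0.046],"turn": [0,0,0],"grip": -0.2},
  {"dp": [0,0.011,0.046],"turn": [0,0,0],"grip": -0.2},
])

```text
clock: 11.7
position: [0.4831, 0.0803, 0.3978]
ee_rot: [0.482, 0.518, 0.481, -0.518]
contact_force: [1.0, -0.5, 0.3]
width: 0.0346
```

Emit:
arm_command([
  {"dp": [0,0.011,0.046],"turn": [0,0,0],"grip": -0.2},
  {"dp": [0,0.011,0.046],"turn": [0,0,0],"grip": -0.2},
  {"dp": [0,0.011,0.046],"turn": [0,0,0],"grip": -0.2},
  {"dp": [0,0.011,0.046],"turn": [0,0,0],"grip": -0.2},
  {"dp": [0,0.011,0.046],"turn": [0,0,0],"grip": -0.2},
  {"dp": [0,0.011,0.046],"turn": [0,0,0],"grip": -0.2},
  {"dp": [0,0.011,0.046],"turn": [0,0,0],"grip": -0.2},
  {"dp": [0,0.011,0.046],"turn": [0,0,0],"grip": -0.2},
])

```text
clock: 12.5
position: [0.544, -0.2934, 0.3975]
ee_rot: [0.481, 0.518, 0.481, -0.518]
contact_force: [1.0, -0.1, 0.5]
width: 0.0343
```

Emit:
arm_command([
  {"dp": [0,0.01,0.04],"turn": [0,0,0],"grip": -0.2},
  {"dp": [0,0,0],"turn": [0,0,0],"grip": -0.2},
  {"dp": [0,0,0],"turn": [0,0,0],"grip": -0.2},
])

```text
clock: 12.8
position: [0.5509, -0.3329, 0.3968]
ee_rot: [0.48, 0.519, 0.481, -0.518]
contact_force: [-0.4, 0.5, 0.2]
width: 0.034
```

```bash
python3 -c "
from h import *
go((.553,-.3473,.106),-4.2)
c=manip.calibration('wrist');print(proj(c,(.553,-.3473,.11)))
im=manip.get_image('wrist'); cv2.imwrite('pics/w8.png',im[:,:,::-1])"
```

```text
turn [-0.11 -0.08  0.06] dp [135.8   3.2  14.2] q6-> -0.58 (q6 ignoring q1 change)
turn [1.7989e+02 1.0000e-01 1.3000e-01] dp [135.8  -3.2 -14.2] q6-> 2.56 (q6 ignoring q1 change)
pos [ 0.5509 -0.3329  0.3968] grasp [ 0.5507 -0.3326  0.2418] jaw yaw -4.31 q [-0.65  0.38  1.36  0.    1.4  -0.58] w 0.034 F [-0.4  0.5  0.2] t 12.8
[283.32317533 224.4128299 ]
```

View pics/w8.png

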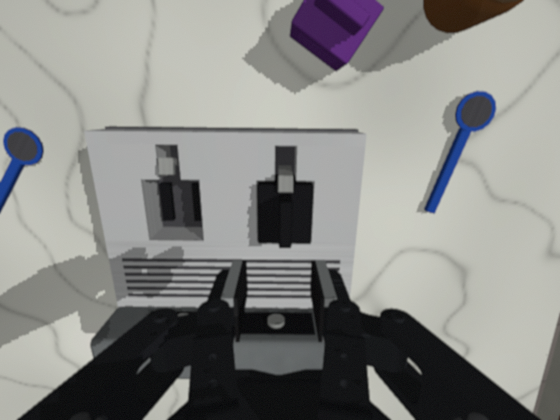

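Emit:
arm_command([
  {"dp": [0,0.004,0.014],"turn": [0,0,0],"grip": -0.2},
  {"dp": [0.035,0,0],"turn": [0,0,0],"grip": -0.2},
  {"dp": [0.035,0,0],"turn": [0,0,0],"grip": -0.2},
  {"dp": [0.03,0,0],"turn": [0,0,0],"grip": -0.2},
  {"dp": [0.02,0,0],"turn": [0,0,0],"grip": -0.2},
  {"dp": [0.014,0,0],"turn": [0,0,0],"grip": -0.2},
  {"dp": [0,0,0],"turn": [0,0,0],"grip": -0.2},
  {"dp": [0,0,0],"turn": [0,0,0],"grip": -0.2},
], grip_force=40)

```text
clock: 13.65
position: [0.5545, -0.3463, 0.2645]
ee_rot: [0.482, 0.518, 0.481, -0.518]
contact_force: [0.3, 0.0, 0.0]
width: 0.0342
```

Emit:
arm_command([
  {"dp": [0,0,0],"turn": [0,0,0],"grip": -0.6},
  {"dp": [0,0,0],"turn": [0,0,0],"grip": -1},
  {"dp": [0,0,0],"turn": [0,0,0],"grip": -1},
  {"dp": [0,0,0],"turn": [0,0,0],"grip": -1},
  {"dp": [0,0,0],"turn": [0,0,0],"grip": -1},
])

```text
clock: 14.15
position: [0.5546, -0.3466, 0.2647]
ee_rot: [0.482, 0.518, 0.48, -0.518]
contact_force: [1.8, -0.4, 3.3]
width: 0.0109
```

Emit:
arm_command([
  {"dp": [0.002,0,0],"turn": [0,0,0],"grip": -1},
  {"dp": [0.002,0,0],"turn": [0,0,0],"grip": -1},
  {"dp": [0.002,0,0],"turn": [0,0,0],"grip": -1},
  {"dp": [0,0,0],"turn": [0,0,0],"grip": -1},
], grip_force=60)

```text
clock: 14.55
position: [0.5546, -0.3466, 0.258]
ee_rot: [0.482, 0.518, 0.481, -0.518]
contact_force: [2.2, -0.1, 5.0]
width: 0.0106
```

Emit:
arm_command([
  {"dp": [0.001,0,0],"turn": [0,0,0],"grip": -1},
  {"dp": [0.001,0,0],"turn": [0,0,0],"grip": -1},
  {"dp": [0,0,0],"turn": [0,0,0],"grip": -1},
])

```text
clock: 14.85
position: [0.5545, -0.3466, 0.2561]
ee_rot: [0.482, 0.518, 0.481, -0.518]
contact_force: [2.5, -1.6, 4.7]
width: 0.0108
```

```bash
python3 -c "
from h import *
go((.553,-.3473,.106),-4.2)
im=manip.get_image('wrist'); cv2.imwrite('pics/w9.png',im[:,:,::-1])"
```

```text
turn [-0.02  0.06 -0.11] dp [-4.9 -1.5  0.8] q6-> -0.59 (q6 ignoring q1 change)
turn [ 1.7998e+02 -1.8000e-01 -9.0000e-02] dp [-4.9  1.5 -0.8] q6-> 2.55 (q6 ignoring q1 change)
pos [ 0.5545 -0.3466  0.2561] grasp [ 0.5548 -0.3468  0.1011] jaw yaw -4.22 q [-0.67  0.5   1.54  0.    1.1  -0.59] w 0.0108 F [ 2.5 -1.6  4.7] t 14.85
```

View pics/w9.png

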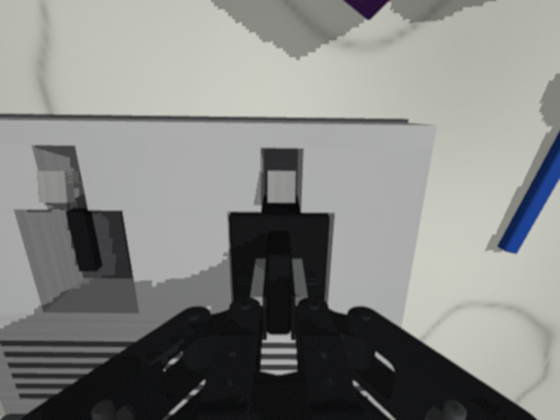

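Claw b has swung back and ends at row 205. Lifting cassette_b.

Emit:
arm_command([
  {"dp": [-0.008,0,0],"turn": [0,0,0],"grip": -1},
  {"dp": [-0.008,0,0],"turn": [0,0,0],"grip": -1},
  {"dp": [-0.01,0,0],"turn": [0,0,0],"grip": -1},
  {"dp": [-0.01,0,0],"turn": [0,0,0],"grip": -1},
])

```text
clock: 15.3
position: [0.554, -0.3459, 0.2917]
ee_rot: [0.481, 0.518, 0.482, -0.518]
contact_force: [4.2, -0.6, -3.9]
width: 0.0107
```

Emit:
arm_command([
  {"dp": [-0.03,0,0],"turn": [0,0,0],"grip": -1},
  {"dp": [-0.03,0,0],"turn": [0,0,0],"grip": -1},
  {"dp": [-0.035,0,0],"turn": [0,0,0],"grip": -1},
  {"dp": [-0.035,0,0],"turn": [0,0,0],"grip": -1},
  {"dp": [0,0,0],"turn": [-4.3,0,0],"grip": -1},
  {"dp": [0,0,0],"turn": [-4.4,0,0],"grip": -1},
  {"dp": [0,0,0],"turn": [0,0,0],"grip": -1},
])

```text
clock: 16.0
position: [0.5527, -0.3457, 0.4217]
ee_rot: [0.518, 0.48, 0.521, -0.481]
contact_force: [-0.5, 0.7, -1.5]
width: 0.0105
```

```bash
python3 -c "
from h import *
go((.5772,.3872,.267),4.5)
im=manip.get_image('wrist'); cv2.imwrite('pics/w10.png',im[:,:,::-1])"
```

```text
turn [-0.01 -0.13  0.23] dp [-3.000e-01  8.190e+01 -7.287e+02] q6-> -0.74 (q6 ignoring q1 change)
turn [179.99   0.36   0.2 ] dp [-3.000e-01 -8.190e+01  7.287e+02] q6-> 2.4 (q6 ignoring q1 change)
pos [ 0.5527 -0.3457  0.4217] grasp [ 0.552  -0.3454  0.2667] jaw yaw 4.49 q [-0.67  0.39  1.3  -0.    1.46 -0.74] w 0.0105 F [-0.5  0.7 -1.5] t 16.0
```

View pics/w10.png

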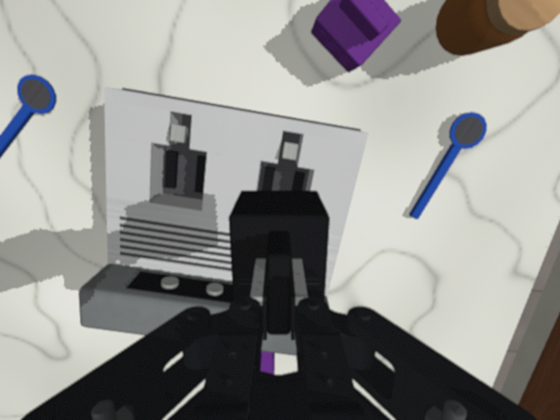

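Both latches are back and cassette_b is held. Carrying it at height; its bottom at about 0.185 m clears the jar.

Emit:
arm_command([
  {"dp": [0,0.002,-0.02],"turn": [0,0,0],"grip": -1},
  {"dp": [0,0.005,-0.044],"turn": [0,0,0],"grip": -1},
  {"dp": [0,0.005,-0.044],"turn": [0,0,0],"grip": -1},
  {"dp": [0,0.005,-0.044],"turn": [0,0,0],"grip": -1},
  {"dp": [0,0.005,-0.044],"turn": [0,0,0],"grip": -1},
  {"dp": [0,0.005,-0.044],"turn": [0,0,0],"grip": -1},
  {"dp": [0,0.005,-0.044],"turn": [0,0,0],"grip": -1},
  {"dp": [0,0.005,-0.044],"turn": [0,0,0],"grip": -1},
])

```text
clock: 16.85
position: [0.5639, -0.0136, 0.4215]
ee_rot: [0.518, 0.48, 0.52, -0.481]
contact_force: [1.1, 0.3, -1.1]
width: 0.0107
```

Emit:
arm_command([
  {"dp": [0,0.005,-0.044],"turn": [0,0,0],"grip": -1},
  {"dp": [0,0.005,-0.044],"turn": [0,0,0],"grip": -1},
  {"dp": [0,0.005,-0.044],"turn": [0,0,0],"grip": -1},
  {"dp": [0,0.005,-0.044],"turn": [0,0,0],"grip": -1},
  {"dp": [0,0.005,-0.044],"turn": [0,0,0],"grip": -1},
  {"dp": [0,0.005,-0.044],"turn": [0,0,0],"grip": -1},
  {"dp": [0,0.005,-0.044],"turn": [0,0,0],"grip": -1},
  {"dp": [0,0.005,-0.044],"turn": [0,0,0],"grip": -1},
])

```text
clock: 17.65
position: [0.5758, 0.3399, 0.4214]
ee_rot: [0.519, 0.479, 0.52, -0.481]
contact_force: [0.8, 0.3, -1.7]
width: 0.0105
```

Emit:
arm_command([
  {"dp": [0,0.004,-0.04],"turn": [0,0,0],"grip": -1},
  {"dp": [0,0,0],"turn": [0,0,0],"grip": -1},
  {"dp": [0,0,0],"turn": [0,0,0],"grip": -1},
])

```text
clock: 17.95
position: [0.577, 0.3792, 0.4207]
ee_rot: [0.519, 0.478, 0.52, -0.481]
contact_force: [-0.2, 0.3, -2.1]
width: 0.0105
```

```bash
python3 -c "
from h import *
go((.5772,.3872,.095),4.5)
im=manip.get_image('wrist'); cv2.imwrite('pics/w11.png',im[:,:,::-1])"
```

```text
turn [0.1  0.1  0.17] dp [170.7   0.9  -8. ] q6-> 0.4 (q6 ignoring q1 change)
turn [-1.799e+02 -2.600e-01  1.500e-01] dp [170.7  -0.9   8. ] q6-> -2.74 (q6 ignoring q1 change)
pos [0.577  0.3792 0.4207] grasp [0.5765 0.3789 0.2657] jaw yaw 4.6 q [ 0.48  0.45  1.2  -0.    1.5   0.4 ] w 0.0105 F [-0.2  0.3 -2.1] t 17.95
```

View pics/w11.png

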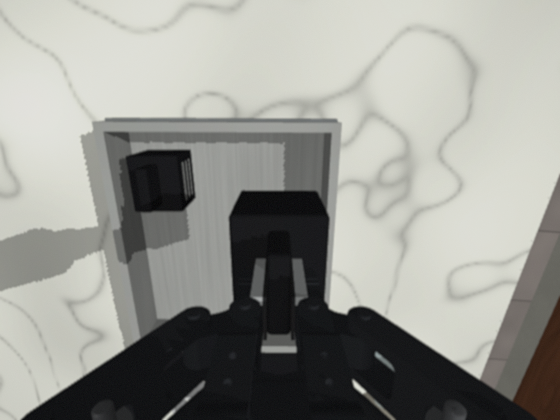

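Emit:
arm_command([
  {"dp": [0.02,0.001,-0.008],"turn": [0,0,0],"grip": -1},
  {"dp": [0.04,0,0],"turn": [0,0,0],"grip": -1},
  {"dp": [0.04,0,0],"turn": [0,0,0],"grip": -1},
  {"dp": [0.04,0,0],"turn": [0,0,0],"grip": -1},
  {"dp": [0.02,0,0],"turn": [0,0,0],"grip": -1},
  {"dp": [0.004,0,0],"turn": [0,0,0],"grip": -1},
  {"dp": [0,0,0],"turn": [0,0,0],"grip": -1},
])

```text
clock: 18.7
position: [0.5789, 0.3849, 0.2577]
ee_rot: [0.519, 0.48, 0.519, -0.481]
contact_force: [0.3, 0.8, -1.4]
width: 0.0105
```

Emit:
arm_command([
  {"dp": [0.003,0,0],"turn": [0,0,0],"grip": -1},
  {"dp": [0.003,0,0],"turn": [0,0,0],"grip": -1},
  {"dp": [0,0,0],"turn": [0,0,0],"grip": -1},
  {"dp": [0,0,0],"turn": [0,0,0],"grip": -1},
])

```text
clock: 19.1
position: [0.5788, 0.386, 0.2525]
ee_rot: [0.519, 0.48, 0.519, -0.48]
contact_force: [-0.0, 0.5, -1.5]
width: 0.0103
```

Emit:
arm_command([
  {"dp": [0.002,0,0],"turn": [0,0,0],"grip": -1},
  {"dp": [0.001,0,0],"turn": [0,0,0],"grip": -1},
  {"dp": [0,0,0],"turn": [0,0,0],"grip": -1},
])

```text
clock: 19.4
position: [0.579, 0.3861, 0.251]
ee_rot: [0.52, 0.481, 0.519, -0.479]
contact_force: [-0.7, -0.0, 6.7]
width: 0.0106
```

Emit:
arm_command([
  {"dp": [0,0,0],"turn": [0,0,0],"grip": -0.5},
  {"dp": [0,0,0],"turn": [0,0,0],"grip": -0.2},
  {"dp": [0,0,0],"turn": [0,0,0],"grip": -0.2},
  {"dp": [0,0,0],"turn": [0,0,0],"grip": -0.2},
  {"dp": [-0.03,0,0],"turn": [0,0,0],"grip": -0.2},
  {"dp": [-0.04,0,0],"turn": [0,0,0],"grip": -0.2},
  {"dp": [-0.04,0,0],"turn": [0,0,0],"grip": -0.2},
  {"dp": [-0.04,0,0],"turn": [0,0,0],"grip": -0.2},
])

```text
clock: 20.2
position: [0.5787, 0.3858, 0.3999]
ee_rot: [0.519, 0.48, 0.519, -0.48]
contact_force: [0.8, 0.5, 0.3]
width: 0.0342
```

```bash
python3 -c "
from h import *
go((.4602,-.0128,.2),-4.2)
im=manip.get_image('wrist'); cv2.imwrite('pics/w12.png',im[:,:,::-1])
im=manip.get_image('top'); cv2.imwrite('pics/t12.png',im[:,:,::-1])
im=manip.get_image('scene'); cv2.imwrite('pics/s12.png',im[:,:,::-1])
"
```

```text
turn [8.69 0.01 0.03] dp [ 44.9 -89.  406.2] q6-> 0.56 (q6 ignoring q1 change)
turn [-1.7131e+02 -4.0000e-02  1.0000e-02] dp [  44.9   89.  -406.2] q6-> -2.58 (q6 ignoring q1 change)
pos [0.5787 0.3858 0.3999] grasp [0.5786 0.3858 0.2449] jaw yaw 4.49 q [0.49 0.46 1.23 0.   1.45 0.41] w 0.0342 F [0.8 0.5 0.3] t 20.2
```

View pics/w12.png

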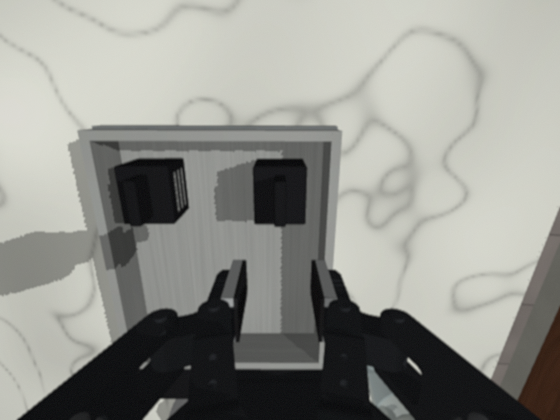

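View pics/t12.png

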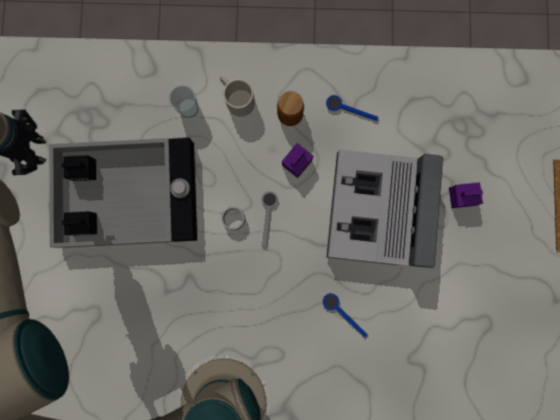

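View pics/s12.png

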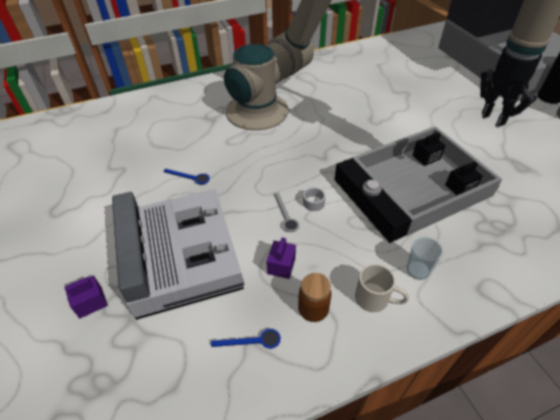

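Both cassettes are upright in the bath, at (80,168) and (80,222) in the top view. The spoon and ring haven't moved. Ring next, with the jaws open along x.

Emit:
arm_command([
  {"dp": [0,-0.01,0.02],"turn": [0,0,0],"grip": -0.2},
  {"dp": [0,-0.017,0.045],"turn": [0,0,0],"grip": 0.2},
  {"dp": [0,-0.017,0.045],"turn": [0,0,0],"grip": 1},
  {"dp": [0,-0.017,0.045],"turn": [0,0,0],"grip": 1},
  {"dp": [0,-0.017,0.045],"turn": [0,0,0],"grip": 1},
  {"dp": [0,-0.017,0.045],"turn": [0,0,0],"grip": 1},
  {"dp": [0,-0.017,0.045],"turn": [0,0,0],"grip": 1},
  {"dp": [0,-0.017,0.045],"turn": [0,0,0],"grip": 1},
], grip_force=40)

```text
clock: 21.15
position: [0.4751, 0.0403, 0.3972]
ee_rot: [0.519, 0.479, 0.52, -0.48]
contact_force: [1.2, -0.6, 0.6]
width: 0.0855
```

Emit:
arm_command([
  {"dp": [0.02,-0.016,0.04],"turn": [0,0,0],"grip": 1},
  {"dp": [0.02,-0.005,0.013],"turn": [0,0,0],"grip": 1},
  {"dp": [0,0,0],"turn": [0,0,0],"grip": 1},
  {"dp": [0,0,0],"turn": [0,0,0],"grip": 1},
])

```text
clock: 21.55
position: [0.4595, -0.0126, 0.3579]
ee_rot: [0.518, 0.48, 0.52, -0.48]
contact_force: [0.6, 0.7, 0.5]
width: 0.0856
```

```bash
python3 -c "
from h import *
go((.4602,-.0128,.022),4.5)
c=manip.calibration('wrist');print(proj(c,(.4602,-.0128,.034)))
im=manip.get_image('wrist'); cv2.imwrite('pics/w13.png',im[:,:,::-1])
"
```

```text
turn [-0.07 -0.08  0.11] dp [180.9   0.7   0.3] q6-> -0.26 (q6 ignoring q1 change)
turn [1.7993e+02 1.7000e-01 1.2000e-01] dp [180.9  -0.7  -0.3] q6-> 2.88 (q6 ignoring q1 change)
pos [ 0.4595 -0.0126  0.3579] grasp [ 0.4592 -0.0124  0.2029] jaw yaw 4.43 q [-0.18  0.14  1.81  0.    1.19 -0.26] w 0.0856 F [0.6 0.7 0.5] t 21.55
[280.58129884 198.62591007]
```

View pics/w13.png

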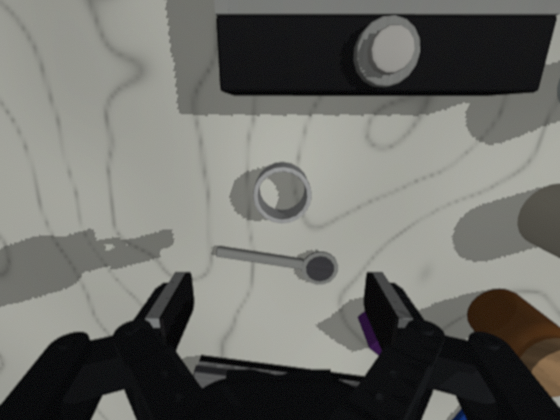

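```bash
python3 -c "
from h import *
im=cv2.imread('pics/w13.png')[:,:,::-1]; crop(im,210,140,350,290,4,'w13c.png')
c=manip.calibration('wrist')
print(cast(c,283,192,.034))
im=cv2.imread('pics/t12.png')[:,:,::-1]; crop(im,210,180,300,255,6,'t12c.png')
"
```

```text
[ 0.46322201 -0.00559007  0.034     ]
```

View pics/w13c.png

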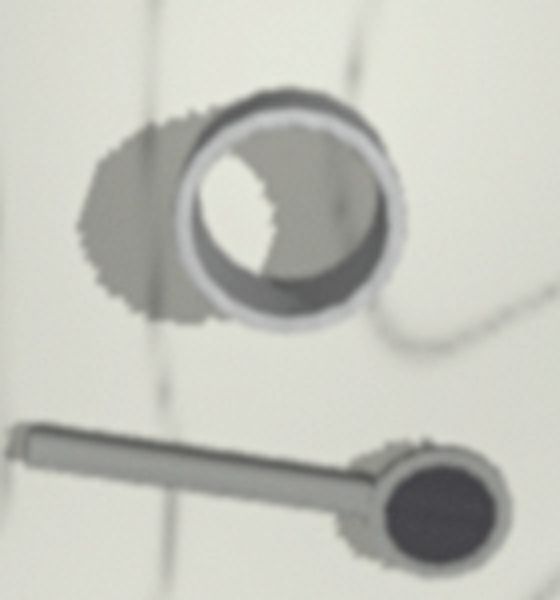

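View pics/t12c.png

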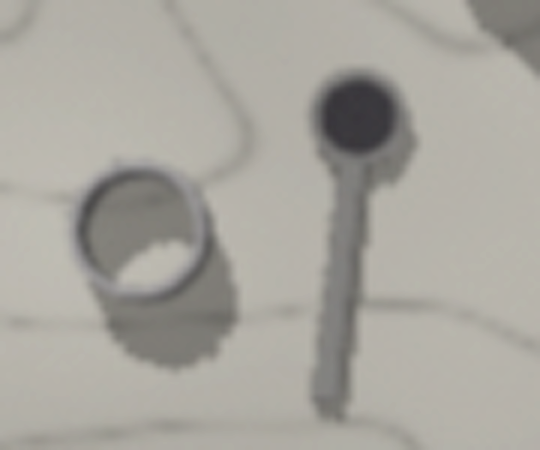

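Emit:
arm_command([
  {"dp": [0.03,0.002,-0.003],"turn": [0,0,0],"grip": 1},
  {"dp": [0.04,0,0],"turn": [0,0,0],"grip": 1},
  {"dp": [0.04,0,0],"turn": [0,0,0],"grip": 1},
  {"dp": [0.035,0,0],"turn": [0,0,0],"grip": 1},
  {"dp": [0.025,0,0],"turn": [0,0,0],"grip": 1},
  {"dp": [0.01,0,0],"turn": [0,0,0],"grip": 1},
  {"dp": [0,0,0],"turn": [0,0,0],"grip": 1},
])

```text
clock: 22.3
position: [0.4618, -0.0086, 0.1781]
ee_rot: [0.519, 0.479, 0.52, -0.48]
contact_force: [0.6, -0.8, 0.3]
width: 0.0855
```

```bash
python3 -c "
from h import *
go((.461,-.010,.022),4.5)
im=manip.get_image('wrist'); cv2.imwrite('pics/w14.png',im[:,:,::-1])
"
```

```text
turn [ 0.08 -0.04  0.08] dp [ 1.1 -0.9  1.3] q6-> -0.25 (q6 ignoring q1 change)
turn [-1.7992e+02 -1.3000e-01 -6.0000e-02] dp [ 1.1  0.9 -1.3] q6-> -3.39 (q6 ignoring q1 change)
pos [ 0.4618 -0.0086  0.1781] grasp [ 0.4616 -0.0086  0.0231] jaw yaw 4.58 q [-0.17  0.36  2.06  0.    0.72 -0.25] w 0.0855 F [ 0.6 -0.8  0.3] t 22.3
```

View pics/w14.png

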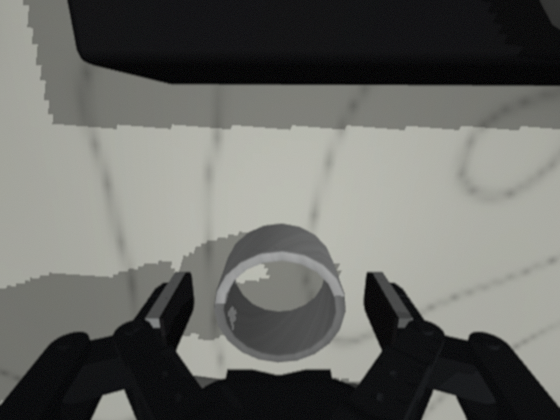

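The ring is centred between the jaws, at (280,300). Closing and lifting.

Emit:
arm_command([
  {"dp": [0,0,0],"turn": [0,0,0],"grip": 0.3},
  {"dp": [0,0,0],"turn": [0,0,0],"grip": -0.2},
  {"dp": [0,0,0],"turn": [0,0,0],"grip": -0.2},
  {"dp": [0,0,0],"turn": [0,0,0],"grip": -0.2},
  {"dp": [0,0,0],"turn": [0,0,0],"grip": -0.2},
  {"dp": [0,0,0],"turn": [0,0,0],"grip": -0.2},
], grip_force=50)

```text
clock: 22.95
position: [0.4621, -0.0095, 0.1807]
ee_rot: [0.52, 0.481, 0.518, -0.479]
contact_force: [-0.4, 1.7, 6.8]
width: 0.059
```

Emit:
arm_command([
  {"dp": [-0.01,0,0],"turn": [0,0,0],"grip": -0.2},
  {"dp": [-0.03,0,0],"turn": [0,0,0],"grip": -0.2},
  {"dp": [-0.04,0,0],"turn": [0,0,0],"grip": -0.2},
  {"dp": [-0.04,0,0],"turn": [0,0,0],"grip": -0.2},
  {"dp": [-0.03,0,0],"turn": [0,0,0],"grip": -0.2},
  {"dp": [0,0,0],"turn": [0,0,0],"grip": -0.2},
])

```text
clock: 23.55
position: [0.4627, -0.0097, 0.3342]
ee_rot: [0.523, 0.482, 0.516, -0.478]
contact_force: [-0.2, -0.0, 0.4]
width: 0.0593
```

```bash
python3 -c "
from h import *
t=np.array([.51443,.29196]);
go((*t,.172),4.5)
im=manip.get_image('wrist'); cv2.imwrite('pics/w15.png',im[:,:,::-1])
"
```

```text
turn [-0.01  0.16 -0.65] dp [   7.2   75.3 -296.7] q6-> -0.25 (q6 ignoring q1 change)
turn [179.99  -1.02  -0.25] dp [  7.2 -75.3 296.7] q6-> 2.89 (q6 ignoring q1 change)
pos [ 0.4627 -0.0097  0.3342] grasp [ 0.4645 -0.01    0.1792] jaw yaw 4.49 q [-0.17  0.16  1.85  0.    1.12 -0.25] w 0.0593 F [-0.2 -0.   0.4] t 23.55
```

View pics/w15.png

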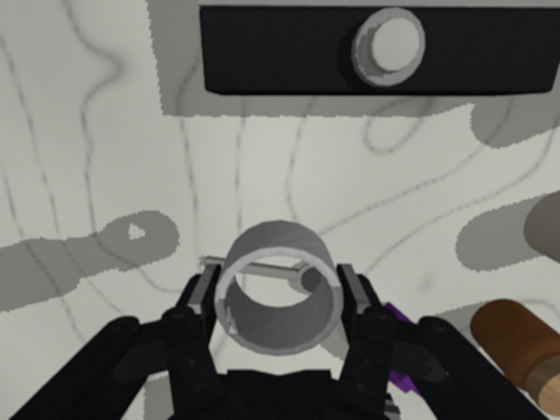

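Emit:
arm_command([
  {"dp": [0,0.005,-0.02],"turn": [0,0,0],"grip": -0.2},
  {"dp": [0,0.011,-0.043],"turn": [0,0,0],"grip": -0.2},
  {"dp": [0,0.011,-0.043],"turn": [0,0,0],"grip": -0.2},
  {"dp": [0,0.011,-0.043],"turn": [0,0,0],"grip": -0.2},
  {"dp": [0,0.011,-0.043],"turn": [0,0,0],"grip": -0.2},
  {"dp": [0,0.011,-0.043],"turn": [0,0,0],"grip": -0.2},
  {"dp": [0,0.011,-0.04],"turn": [0,0,0],"grip": -0.2},
  {"dp": [0,0.005,-0.02],"turn": [0,0,0],"grip": -0.2},
])

```text
clock: 24.4
position: [0.5138, 0.2935, 0.3272]
ee_rot: [0.519, 0.479, 0.52, -0.48]
contact_force: [1.2, -1.1, -0.9]
width: 0.0589
```

Emit:
arm_command([
  {"dp": [0,0,0],"turn": [0,0,0],"grip": -0.2},
  {"dp": [0,0,0],"turn": [0,0,0],"grip": -0.2},
])

```text
clock: 24.6
position: [0.5134, 0.2903, 0.3274]
ee_rot: [0.519, 0.479, 0.52, -0.481]
contact_force: [-0.5, -0.2, -0.1]
width: 0.0588
```

```bash
python3 -c "
from h import *
t=np.array([.51443,.29196]);
go((*t,.037),4.5)
im=manip.get_image('wrist'); cv2.imwrite('pics/w16.png',im[:,:,::-1])
"
```

```text
turn [0.05 0.1  0.17] dp [135.4   1.2  -1.5] q6-> 0.32 (q6 ignoring q1 change)
turn [-1.7995e+02 -2.7000e-01  1.5000e-01] dp [135.4  -1.2   1.5] q6-> -2.82 (q6 ignoring q1 change)
pos [0.5134 0.2903 0.3274] grasp [0.5129 0.29   0.1724] jaw yaw 4.55 q [ 0.4   0.35  1.59 -0.    1.2   0.32] w 0.0588 F [-0.5 -0.2 -0.1] t 24.6
```

View pics/w16.png

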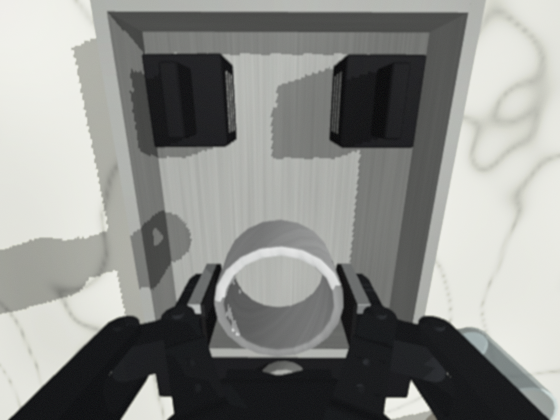

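Emit:
arm_command([
  {"dp": [0.03,0.001,0],"turn": [0,0,0],"grip": -0.2},
  {"dp": [0.04,0,0],"turn": [0,0,0],"grip": -0.2},
  {"dp": [0.035,0,0],"turn": [0,0,0],"grip": -0.2},
  {"dp": [0.02,0,0],"turn": [0,0,0],"grip": -0.2},
  {"dp": [0.005,0,0],"turn": [0,0,0],"grip": -0.2},
  {"dp": [0.003,0,0],"turn": [0,0,0],"grip": -0.2},
  {"dp": [0,0,0],"turn": [0,0,0],"grip": -0.2},
  {"dp": [0,0,0],"turn": [0,0,0],"grip": -0.2},
])

```text
clock: 25.45
position: [0.5157, 0.2906, 0.1972]
ee_rot: [0.52, 0.481, 0.519, -0.479]
contact_force: [0.2, -0.2, -0.4]
width: 0.0591
```

Emit:
arm_command([
  {"dp": [0.001,0,0],"turn": [0,0,0],"grip": 0.7},
  {"dp": [0,0,0],"turn": [0,0,0],"grip": 0.9},
  {"dp": [0,0,0],"turn": [0,0,0],"grip": 1},
  {"dp": [0,0,0],"turn": [0,0,0],"grip": 1},
  {"dp": [-0.02,0,0],"turn": [0,0,0],"grip": 1},
  {"dp": [-0.04,0,0],"turn": [0,0,0],"grip": 1},
  {"dp": [-0.04,0,0],"turn": [0,0,0],"grip": 1},
  {"dp": [-0.04,0,0],"turn": [0,0,0],"grip": 1},
])

```text
clock: 26.25
position: [0.5148, 0.2906, 0.336]
ee_rot: [0.519, 0.48, 0.519, -0.48]
contact_force: [1.1, -0.3, -0.4]
width: 0.0858
```

```bash
python3 -c "
from h import *
im=manip.get_image('wrist'); cv2.imwrite('pics/w17.png',im[:,:,::-1])
im=manip.get_image('top'); cv2.imwrite('pics/t17.png',im[:,:,::-1])
go((.4602,-.0128,.2),4.5)
"
```

```text
turn [ 0.01 -0.23 -0.69] dp [-13.9 -80.2 298.9] q6-> 0.32 (q6 ignoring q1 change)
turn [-179.99    1.09   -0.36] dp [ -13.9   80.2 -298.9] q6-> -2.82 (q6 ignoring q1 change)
pos [0.5167 0.2914 0.3411] grasp [0.5185 0.2922 0.1861] jaw yaw 4.5 q [0.4  0.34 1.57 0.   1.22 0.32] w 0.0854 F [ 1.2 -0.2  0.5] t 26.35
```

View pics/w17.png

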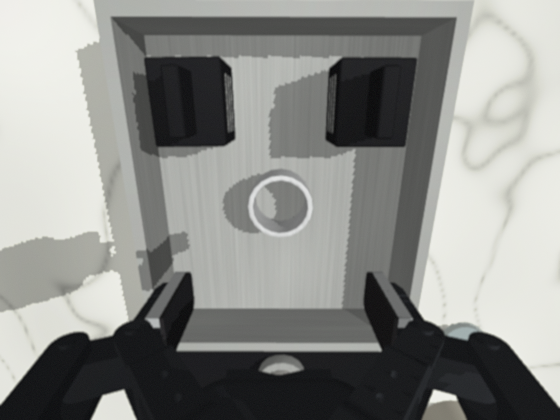

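View pics/t17.png

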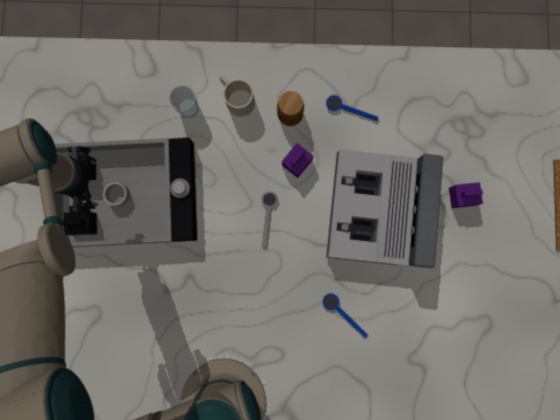

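The ring rests in the bath, at (115,193) top view. The spoon hasn't moved. It is steel with a grey handle, bowl at (269,199), and the two look-alikes are plainly blue. Moving to the spoon and turning the jaws across its handle.

Emit:
arm_command([
  {"dp": [0,-0.004,0.02],"turn": [0,0,0],"grip": 0.5},
  {"dp": [0,-0.008,0.045],"turn": [0,0,0],"grip": 0.2},
  {"dp": [0,-0.008,0.045],"turn": [0,0,0],"grip": -0.1},
  {"dp": [0,-0.008,0.045],"turn": [0,0,0],"grip": -0.1},
  {"dp": [0,-0.008,0.045],"turn": [0,0,0],"grip": -0.1},
  {"dp": [0,-0.008,0.045],"turn": [0,0,0],"grip": -0.1},
  {"dp": [0,-0.008,0.045],"turn": [0,0,0],"grip": -0.1},
  {"dp": [0,-0.008,0.045],"turn": [0,0,0],"grip": -0.1},
])

```text
clock: 27.15
position: [0.4807, -0.0496, 0.3341]
ee_rot: [0.519, 0.48, 0.52, -0.48]
contact_force: [0.6, 0.7, 0.1]
width: 0.0389
```

Emit:
arm_command([
  {"dp": [0,-0.007,0.04],"turn": [0,0,0],"grip": -0.1},
  {"dp": [0,0,0.01],"turn": [0,0,0],"grip": -0.1},
  {"dp": [0,0,0],"turn": [-8.2,0,0],"grip": -0.1},
  {"dp": [0,0,0],"turn": [-8.2,0,0],"grip": -0.1},
  {"dp": [0,0,0],"turn": [-8.2,0,0],"grip": -0.1},
  {"dp": [0,0,0],"turn": [-8.2,0,0],"grip": -0.1},
  {"dp": [0,0,0],"turn": [-8.2,0,0],"grip": -0.1},
  {"dp": [0,0,0],"turn": [-8.2,0,0],"grip": -0.1},
])

```text
clock: 27.95
position: [0.4783, -0.0976, 0.3341]
ee_rot: [0.672, 0.218, 0.673, -0.218]
contact_force: [0.6, 0.3, -0.9]
width: 0.0385
```

Emit:
arm_command([
  {"dp": [0,0,0],"turn": [-8.2,0,0],"grip": -0.1},
  {"dp": [0,0,0],"turn": [-8.2,0,0],"grip": -0.1},
  {"dp": [0,0,0],"turn": [-8.2,0,0],"grip": -0.1},
  {"dp": [0,0,0],"turn": [-8.2,0,0],"grip": -0.1},
  {"dp": [0,0,0],"turn": [0,0,0],"grip": -0.1},
  {"dp": [0,0,0],"turn": [0,0,0],"grip": -0.1},
])

```text
clock: 28.55
position: [0.4784, -0.0979, 0.3343]
ee_rot: [0.707, 0.023, 0.707, -0.022]
contact_force: [0.3, -0.4, 0.3]
width: 0.0382
```

```bash
python3 -c "
from h import *
go((.479,-.099,.022),86.3)
c=manip.calibration('wrist')
np.save('cw18.npy',c,allow_pickle=True)
im=manip.get_image('wrist'); cv2.imwrite('pics/w18.png',im[:,:,::-1])
print(proj(c,(.514,-.1014,.011)),proj(c,(.390,-.0935,.01)))
"
```

```text
turn [ 0.06 -0.04 -0.03] dp [157.3  -1.1   0.7] q6-> -1.85 (q6 ignoring q1 change)
turn [-1.7994e+02  5.0000e-02 -6.0000e-02] dp [157.3   1.1  -0.7] q6-> -4.99 (q6 ignoring q1 change)
pos [ 0.4784 -0.0979  0.3343] grasp [ 0.4783 -0.0978  0.1793] jaw yaw 86.36 q [-0.34  0.2   1.8   0.    1.15 -1.85] w 0.0382 F [ 0.3 -0.4  0.3] t 28.55
[276.48972755 231.13945458] [276.17112072 105.95938395]
```

View pics/w18.png

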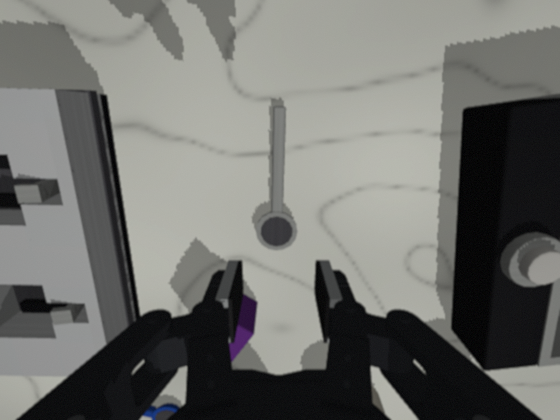

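The steel spoon is where predicted: bowl (276,229), tail (279,103) in the wrist view. Descending over the handle.

Emit:
arm_command([
  {"dp": [0.03,-0.001,0.001],"turn": [0,0,0],"grip": -0.1},
  {"dp": [0.04,0,0],"turn": [0,0,0],"grip": -0.1},
  {"dp": [0.035,0,0],"turn": [0,0,0],"grip": -0.1},
  {"dp": [0.025,0,0],"turn": [0,0,0],"grip": -0.1},
  {"dp": [0.018,0,0],"turn": [0,0,0],"grip": -0.1},
  {"dp": [0.008,0,0],"turn": [0,0,0],"grip": -0.1},
  {"dp": [0,0,0],"turn": [0,0,0],"grip": -0.1},
  {"dp": [0,0,0],"turn": [0,0,0],"grip": -0.1},
], grip_force=40)

```text
clock: 29.4
position: [0.4798, -0.0996, 0.1793]
ee_rot: [0.707, 0.022, 0.706, -0.022]
contact_force: [1.0, -0.5, -0.9]
width: 0.0387
```

```bash
python3 -c "
from h import *
go((.479,-.099,.021),86.3)
im=manip.get_image('wrist'); cv2.imwrite('pics/w19.png',im[:,:,::-1])
"
```

```text
turn [0.16 0.07 0.01] dp [ 3.3  0.5 -0.9] q6-> -1.85 (q6 ignoring q1 change)
turn [-1.7984e+02 -2.0000e-02  1.1000e-01] dp [ 3.3 -0.5  0.9] q6-> -4.99 (q6 ignoring q1 change)
pos [ 0.4798 -0.0996  0.1793] grasp [ 0.48   -0.0996  0.0243] jaw yaw 86.46 q [-0.35  0.39  2.    0.    0.75 -1.86] w 0.0387 F [ 1.  -0.5 -0.9] t 29.4
```

View pics/w19.png

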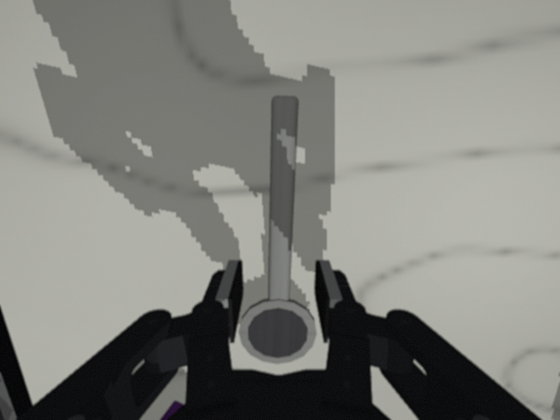

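```bash
python3 -c "
from h import *
c=manip.calibration('wrist')
print(cast(c,277,331,.011),cast(c,285,97,.01), proj(c,(.480,-.0996,.01)))
"
```

```text
[ 0.51326584 -0.10210608  0.011     ] [ 0.39087583 -0.09086362  0.01      ] [277.74482448 278.15385606]
```

Emit:
arm_command([
  {"dp": [0.0,0.0,-0.004],"turn": [0,0,0],"grip": -0.1},
  {"dp": [0.003,0,0],"turn": [0,0,0],"grip": -0.1},
  {"dp": [0,0,0],"turn": [0,0,0],"grip": -0.5},
  {"dp": [0,0,0],"turn": [0,0,0],"grip": -1},
  {"dp": [0,0,0],"turn": [0,0,0],"grip": -1},
  {"dp": [0,0,0],"turn": [0,0,0],"grip": -1},
  {"dp": [0,0,0],"turn": [0,0,0],"grip": -1},
])

```text
clock: 30.15
position: [0.4755, -0.0993, 0.176]
ee_rot: [0.707, 0.022, 0.707, -0.022]
contact_force: [-1.2, 0.8, 5.3]
width: 0.0105
```

Emit:
arm_command([
  {"dp": [0,0,0],"turn": [0,0,0],"grip": -1},
  {"dp": [-0.01,0,0],"turn": [0,0,0],"grip": -1},
  {"dp": [-0.03,0,0],"turn": [0,0,0],"grip": -1},
  {"dp": [-0.04,0,0],"turn": [0,0,0],"grip": -1},
  {"dp": [-0.04,0,0],"turn": [0,0,0],"grip": -1},
  {"dp": [-0.03,0,0],"turn": [0,0,0],"grip": -1},
  {"dp": [0,0,0],"turn": [0,0,0],"grip": -1},
], grip_force=60)

```text
clock: 30.85
position: [0.4767, -0.0997, 0.3303]
ee_rot: [0.71, 0.021, 0.703, -0.023]
contact_force: [0.4, 0.4, -1.0]
width: 0.0099
```

```bash
python3 -c "
from h import *
t=np.array([.51443,.29196]);th=np.radians(4.49);R=np.array([[np.cos(th),-np.sin(th)],[np.sin(th),np.cos(th)]])
print(R@[.01,-.085]+t)
go((*(R@[.01,-.085]+t),.172),94.5)
im=manip.get_image('wrist'); cv2.imwrite('pics/w20.png',im[:,:,::-1])
"
```

```text
[0.53105354 0.20800371]
turn [-8.    0.54  0.19] dp [  3.3 302.5  78.3] q6-> -2.0 (q6 ignoring q1 change)
turn [172.     0.29  -0.82] dp [   3.3 -302.5  -78.3] q6-> 1.14 (q6 ignoring q1 change)
pos [ 0.4767 -0.0997  0.3303] grasp [ 0.4782 -0.1002  0.1753] jaw yaw 86.5 q [-0.35  0.2   1.81  0.    1.12 -1.86] w 0.0099 F [ 0.4  0.4 -1. ] t 30.85
```

View pics/w20.png

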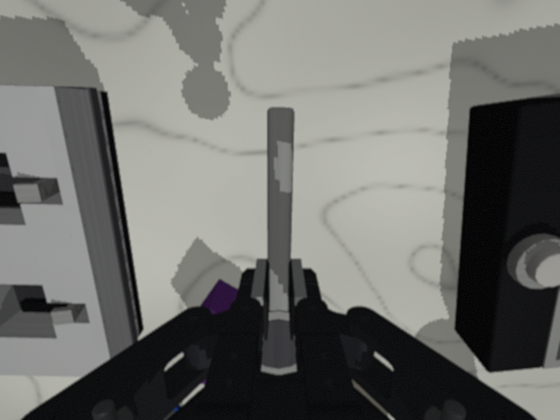

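The spoon is held level. Carrying it to the bath.

Emit:
arm_command([
  {"dp": [0,0,0],"turn": [-4,0,0],"grip": -1},
  {"dp": [0,0.0,0],"turn": [-4,0,0],"grip": -1},
  {"dp": [0,0.02,0.005],"turn": [0,0,0],"grip": -1},
  {"dp": [0,0.04,0.01],"turn": [0,0,0],"grip": -1},
  {"dp": [0,0.04,0.01],"turn": [0,0,0],"grip": -1},
  {"dp": [0,0.04,0.01],"turn": [0,0,0],"grip": -1},
  {"dp": [0,0.04,0.01],"turn": [0,0,0],"grip": -1},
  {"dp": [0,0.04,0.01],"turn": [0,0,0],"grip": -1},
])

```text
clock: 31.7
position: [0.5123, 0.1259, 0.3239]
ee_rot: [0.705, -0.028, 0.708, 0.028]
contact_force: [0.6, -0.5, -0.1]
width: 0.0099
```

Emit:
arm_command([
  {"dp": [0,0.04,0.01],"turn": [0,0,0],"grip": -1},
  {"dp": [0,0.03,0.01],"turn": [0,0,0],"grip": -1},
  {"dp": [0,0.012,0.003],"turn": [0,0,0],"grip": -1},
  {"dp": [0,0,0],"turn": [0,0,0],"grip": -1},
  {"dp": [0,0,0],"turn": [0,0,0],"grip": -1},
])

```text
clock: 32.2
position: [0.5289, 0.2071, 0.3246]
ee_rot: [0.706, -0.028, 0.708, 0.027]
contact_force: [-0.5, -0.3, -1.1]
width: 0.0098
```

```bash
python3 -c "
from h import *
go((.531,.208,.035),94.5)
im=manip.get_image('wrist'); cv2.imwrite('pics/w21.png',im[:,:,::-1])
"
```

```text
turn [ 0.   -0.16  0.08] dp [134.6   0.8   2.2] q6-> -1.4 (q6 ignoring q1 change)
turn [-1.8e+02 -1.3e-01 -2.5e-01] dp [134.6  -0.8  -2.2] q6-> -4.54 (q6 ignoring q1 change)
pos [0.5289 0.2071 0.3246] grasp [0.5285 0.2068 0.1696] jaw yaw 94.5 q [ 0.25  0.32  1.65 -0.    1.18 -1.4 ] w 0.0098 F [-0.5 -0.3 -1.1] t 32.2
```

View pics/w21.png

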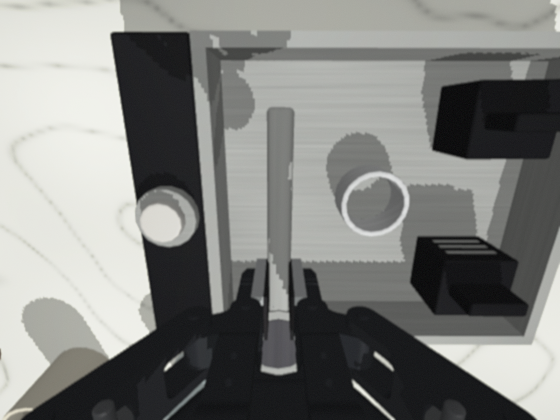

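Emit:
arm_command([
  {"dp": [0.025,0,0.002],"turn": [0,0,0],"grip": -1},
  {"dp": [0.04,0,0],"turn": [0,0,0],"grip": -1},
  {"dp": [0.035,0,0],"turn": [0,0,0],"grip": -1},
  {"dp": [0.02,0,0],"turn": [0,0,0],"grip": -1},
  {"dp": [0.01,0,0],"turn": [0,0,0],"grip": -1},
  {"dp": [0.003,0,0],"turn": [0,0,0],"grip": -1},
  {"dp": [0,0,0],"turn": [0,0,0],"grip": -1},
])

```text
clock: 32.95
position: [0.5319, 0.2075, 0.1932]
ee_rot: [0.707, -0.027, 0.706, 0.027]
contact_force: [0.6, -0.4, -1.2]
width: 0.0097
```

Emit:
arm_command([
  {"dp": [0.002,0,0],"turn": [0,0,0],"grip": -1},
  {"dp": [0,0,0],"turn": [0,0,0],"grip": -1},
  {"dp": [0,0,0],"turn": [0,0,0],"grip": -0.6},
  {"dp": [0,0,0],"turn": [0,0,0],"grip": -0.3},
  {"dp": [0,0,0],"turn": [0,0,0],"grip": -0.2},
  {"dp": [0,0,0],"turn": [0,0,0],"grip": -0.2},
  {"dp": [-0.02,0,0],"turn": [0,0,0],"grip": -0.2},
  {"dp": [-0.03,0,0],"turn": [0,0,0],"grip": -0.2},
])

```text
clock: 33.75
position: [0.5306, 0.2079, 0.2395]
ee_rot: [0.705, -0.028, 0.708, 0.027]
contact_force: [0.1, 0.4, -0.0]
width: 0.034
```

Emit:
arm_command([
  {"dp": [-0.04,0,0],"turn": [0,0,0],"grip": -0.2},
  {"dp": [-0.04,0,0],"turn": [0,0,0],"grip": -0.6},
  {"dp": [0,0,0],"turn": [0,0,0],"grip": -1},
  {"dp": [0,0,0],"turn": [0,0,0],"grip": -1},
])

```text
clock: 34.15
position: [0.5315, 0.2081, 0.3217]
ee_rot: [0.707, -0.028, 0.706, 0.028]
contact_force: [0.3, 0.3, -0.6]
width: -0.0001
```

```bash
python3 -c "
from h import *
go((.5305,.1185,.14),94.5)
c=manip.calibration('wrist')
im=manip.get_image('wrist'); cv2.imwrite('pics/w22.png',im[:,:,::-1])
print(proj(c,(.5305,.1213,.083)))
im=manip.get_image('top'); cv2.imwrite('pics/t22.png',im[:,:,::-1])
im=manip.get_image('scene'); cv2.imwrite('pics/s22.png',im[:,:,::-1]);crop(im,320,110,520,250,3,'s22c.png')
"
```

```text
turn [-0.    0.14 -0.03] dp [ 26.7 -89.3  -8. ] q6-> -1.4 (q6 ignoring q1 change)
turn [ 1.8e+02 -4.0e-02 -2.1e-01] dp [26.7 89.3  8. ] q6-> 1.74 (q6 ignoring q1 change)
pos [0.5315 0.2081 0.3217] grasp [0.5318 0.2082 0.1667] jaw yaw 94.5 q [ 0.25  0.33  1.65  0.    1.17 -1.4 ] w -0.0001 F [ 0.3  0.3 -0.6] t 34.15
[160.21094413 219.06366334]
```

View pics/w22.png

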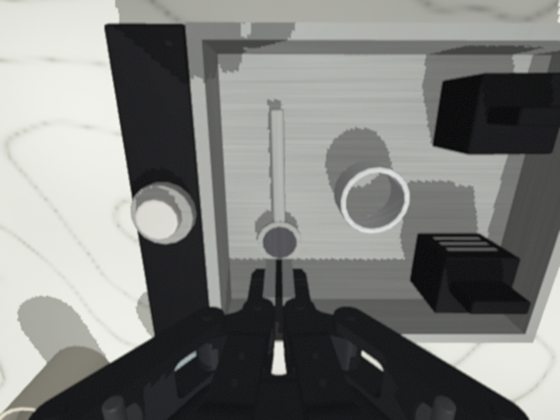

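View pics/t22.png

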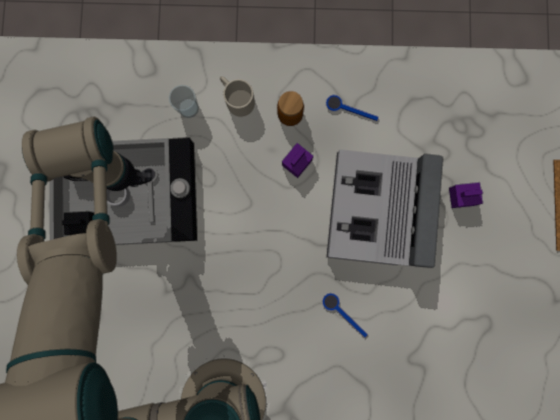

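View pics/s22c.png

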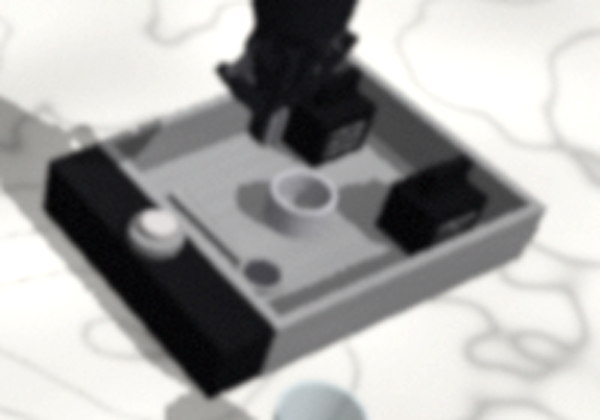

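All four items are in the bath: spoon (278,180), ring (375,200), and both cassettes on the right of the wrist view. No brush or scoop appears in any view. Next I'll locate the button more exactly, cap at about (157,215).

```bash
python3 -c "
from h import *
c=manip.calibration('wrist')
im=cv2.imread('pics/w22.png')[:,:,::-1]; crop(im,110,160,220,260,5,'w22c.png')
p=cast(c,157,216,.083);print(p)
go((p[0],(p[1]+.1213)/2,.14),94.5)
"
```

```text
[0.52528569 0.11950332 0.083     ]
turn [-0.01 -0.19  0.03] dp [ 24.1 -86.8 -12.3] q6-> -1.4 (q6 ignoring q1 change)
turn [1.7999e+02 5.0000e-02 3.0000e-01] dp [24.1 86.8 12.3] q6-> 1.74 (q6 ignoring q1 change)
pos [0.5308 0.2079 0.3191] grasp [0.5303 0.2078 0.1641] jaw yaw 94.49 q [ 0.25  0.33  1.65  0.    1.17 -1.4 ] w 0.0004 F [ 0.   0.2 -0.9] t 34.3
```

View pics/w22c.png

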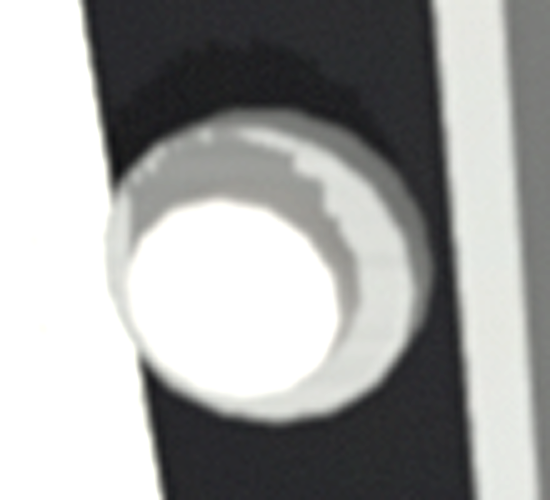

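Emit:
arm_command([
  {"dp": [0,-0.03,-0.003],"turn": [0,0,0],"grip": -1},
  {"dp": [0,-0.03,-0.003],"turn": [0,0,0],"grip": -1},
  {"dp": [0,-0.0285,-0.003],"turn": [0,0,0],"grip": -1},
  {"dp": [0.025,0,0],"turn": [0,0,0],"grip": -1},
  {"dp": [0.02,0,0],"turn": [0,0,0],"grip": -1},
  {"dp": [0,0,0],"turn": [0,0,0],"grip": -1},
  {"dp": [0,0,0],"turn": [0,0,0],"grip": -1},
])

```text
clock: 35.0
position: [0.5292, 0.1191, 0.2747]
ee_rot: [0.706, -0.028, 0.708, 0.028]
contact_force: [0.4, -0.0, 1.4]
width: 0.0005
```

```bash
python3 -c "
from h import *
go((.529,.119,.101),94.5)
im=manip.get_image('wrist'); cv2.imwrite('pics/w23.png',im[:,:,::-1])
im=manip.get_image('scene'); crop(im,320,110,520,250,3,'s23c.png')
"
```

```text
turn [-0.01 -0.16 -0.  ] dp [18.7 -0.1 -0.2] q6-> -1.56 (q6 ignoring q1 change)
turn [ 1.7999e+02 -1.0000e-02  2.5000e-01] dp [18.7  0.1  0.2] q6-> 1.59 (q6 ignoring q1 change)
pos [0.5292 0.1191 0.2747] grasp [0.5288 0.1191 0.1197] jaw yaw 94.49 q [ 0.09  0.33  1.77  0.    1.04 -1.56] w 0.0005 F [ 0.4 -0.   1.4] t 35.0
```

View pics/w23.png

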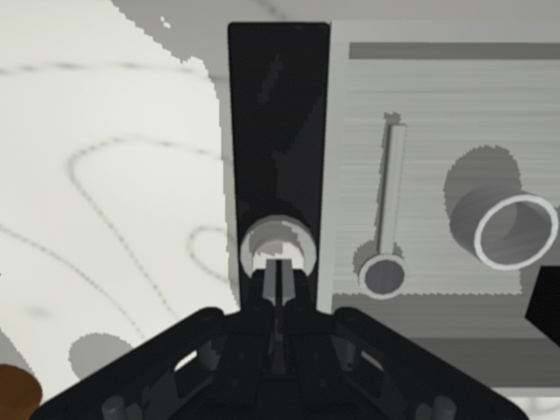

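View pics/s23c.png

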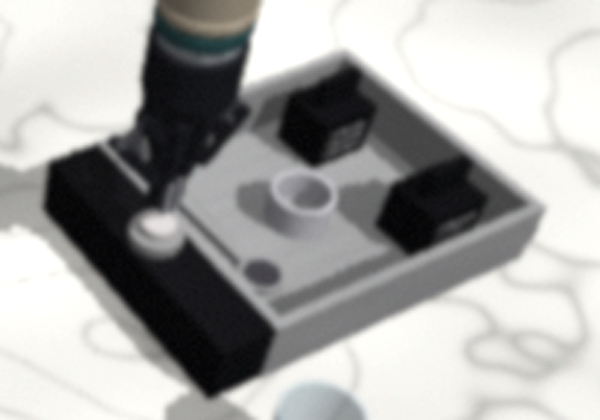

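The fingers are above the cap. I'll step down while watching the force.

Emit:
arm_command([
  {"dp": [0.008,0,0],"turn": [0,0,0],"grip": -1},
  {"dp": [0.008,0,0],"turn": [0,0,0],"grip": -1},
  {"dp": [0.003,0,0],"turn": [0,0,0],"grip": -1},
  {"dp": [0.002,0,0],"turn": [0,0,0],"grip": -1},
  {"dp": [0,0,0],"turn": [0,0,0],"grip": -1},
])

```text
clock: 35.6
position: [0.5297, 0.1193, 0.2551]
ee_rot: [0.707, -0.028, 0.706, 0.028]
contact_force: [-0.4, 0.2, 5.1]
width: -0.0002
```

Emit:
arm_command([
  {"dp": [0.002,0,0],"turn": [0,0,0],"grip": -1},
  {"dp": [0.001,0,0],"turn": [0,0,0],"grip": -1},
  {"dp": [0,0,0],"turn": [0,0,0],"grip": -1},
])

```text
clock: 35.9
position: [0.5295, 0.1193, 0.2543]
ee_rot: [0.707, -0.028, 0.706, 0.028]
contact_force: [-3.3, -0.2, 16.9]
width: 0.0002
```

Emit:
arm_command([
  {"dp": [0.001,0,0],"turn": [0,0,0],"grip": -1},
  {"dp": [0,0,0],"turn": [0,0,0],"grip": -1},
])

```text
clock: 36.1
position: [0.5294, 0.1193, 0.2542]
ee_rot: [0.707, -0.028, 0.706, 0.028]
contact_force: [-4.8, 0.4, 21.7]
width: 0.0001
```

```bash
python3 -c "
from h import *
print(manip.get_state()['contact_force'])
im=manip.get_image('wrist'); cv2.imwrite('pics/w24.png',im[:,:,::-1]); crop(im,210,180,350,300,5,'w24c.png')
im=manip.get_image('scene'); crop(im,340,150,420,220,7,'s24c.png')
"
```

```text
[-4.81634904  0.35712668 21.67537379]
```

View pics/w24c.png

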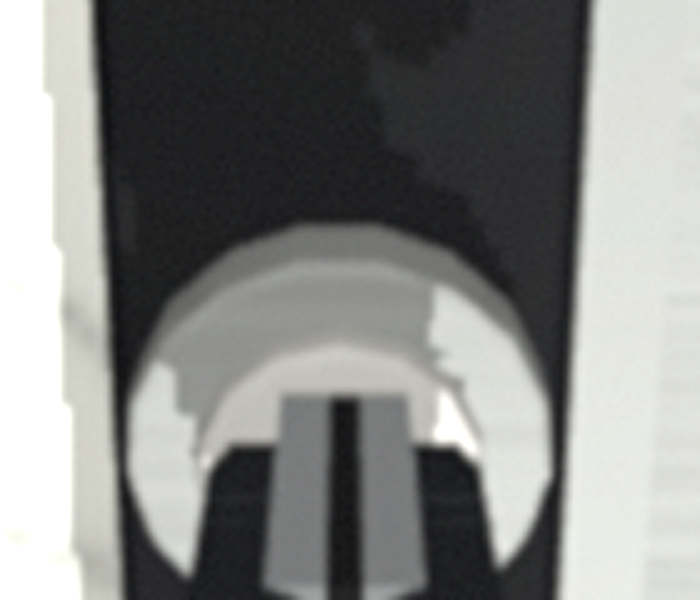

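View pics/s24c.png

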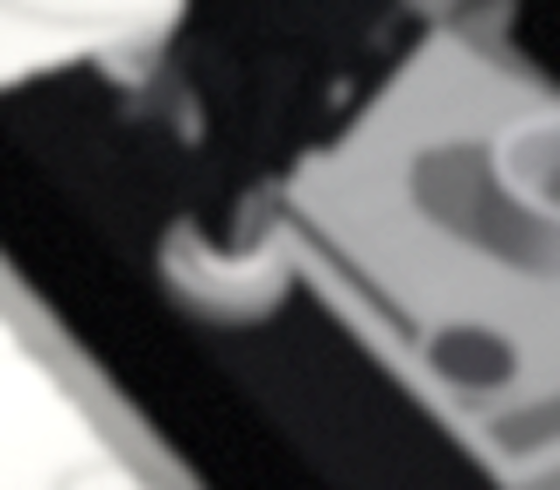

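Force rises steeply at z≈0.254. I want to tell a true bottom stop from a jam on the collar, so I'll back up in 1 mm steps and watch the spring force.

Emit:
arm_command([
  {"dp": [-0.003,0,0],"turn": [0,0,0],"grip": -1},
  {"dp": [0,0,0],"turn": [0,0,0],"grip": -1},
  {"dp": [0,0,0],"turn": [0,0,0],"grip": -1},
])

```text
clock: 36.5
position: [0.5295, 0.1193, 0.2547]
ee_rot: [0.707, -0.028, 0.706, 0.028]
contact_force: [-0.4, 0.4, 4.6]
width: -0.0005
```

Emit:
arm_command([
  {"dp": [-0.002,0,0],"turn": [0,0,0],"grip": -1},
  {"dp": [0,0,0],"turn": [0,0,0],"grip": -1},
  {"dp": [0,0,0],"turn": [0,0,0],"grip": -1},
])

```text
clock: 36.8
position: [0.5296, 0.1193, 0.2561]
ee_rot: [0.707, -0.028, 0.706, 0.028]
contact_force: [0.4, 0.9, 4.8]
width: -0.0001
```

Emit:
arm_command([
  {"dp": [-0.002,0,0],"turn": [0,0,0],"grip": -1},
  {"dp": [0,0,0],"turn": [0,0,0],"grip": -1},
  {"dp": [0,0,0],"turn": [0,0,0],"grip": -1},
])

```text
clock: 37.1
position: [0.5296, 0.1193, 0.2577]
ee_rot: [0.707, -0.028, 0.706, 0.028]
contact_force: [1.3, 2.3, 3.2]
width: -0.0002
```

Emit:
arm_command([
  {"dp": [-0.002,0,0],"turn": [0,0,0],"grip": -1},
  {"dp": [0,0,0],"turn": [0,0,0],"grip": -1},
  {"dp": [0,0,0],"turn": [0,0,0],"grip": -1},
])

```text
clock: 37.4
position: [0.5294, 0.1191, 0.2596]
ee_rot: [0.707, -0.028, 0.707, 0.028]
contact_force: [2.1, 0.6, 1.9]
width: -0.0002
```

```bash
python3 -c "
from h import *
print(manip.get_state()['contact_force'],manip.get_state()['position'])
im=manip.get_image('wrist'); crop(im,210,180,350,300,5,'w25c.png')
"
```

```text
[2.0859554  0.59066871 1.91286531] [0.5293968  0.11908087 0.25955235]
```

View pics/w25c.png

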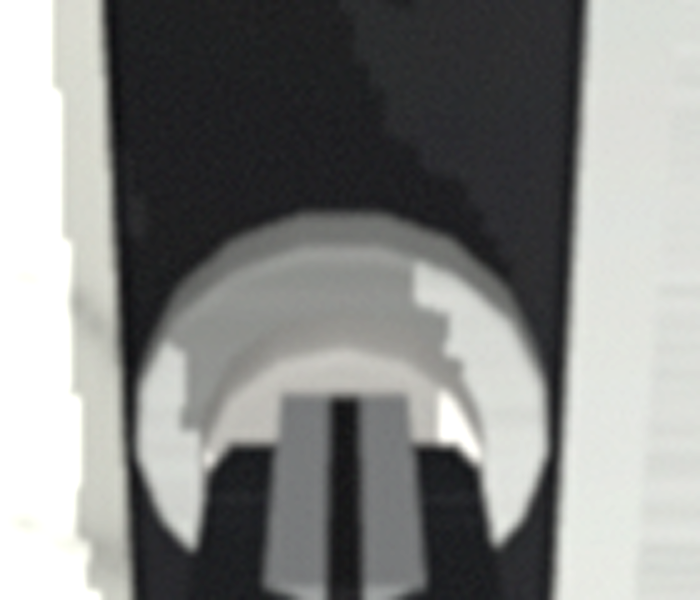

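Contact holds from z≈0.2605 down to a hard stop at 0.2542, so the travel is about 6 mm and the button was fully pressed. Retreating and checking everything.

Emit:
arm_command([
  {"dp": [-0.02,0,0],"turn": [0,0,0],"grip": -1},
  {"dp": [-0.04,0,0],"turn": [0,0,0],"grip": -1},
  {"dp": [-0.04,0,0],"turn": [0,0,0],"grip": -1},
  {"dp": [-0.04,0,0],"turn": [0,0,0],"grip": -1},
  {"dp": [0,-0.04,-0.02],"turn": [0,0,0],"grip": -1},
  {"dp": [0,-0.04,-0.02],"turn": [0,0,0],"grip": -1},
  {"dp": [0,-0.04,-0.02],"turn": [0,0,0],"grip": -1},
  {"dp": [0,-0.04,-0.02],"turn": [0,0,0],"grip": -1},
])

```text
clock: 38.25
position: [0.4605, -0.0478, 0.3989]
ee_rot: [0.706, -0.028, 0.708, 0.028]
contact_force: [0.8, -1.2, 0.1]
width: -0.0
```

Emit:
arm_command([
  {"dp": [0,0,0],"turn": [0,0,0],"grip": -1},
  {"dp": [0,0,0],"turn": [0,0,0],"grip": -1},
])

```text
clock: 38.45
position: [0.4614, -0.0474, 0.3991]
ee_rot: [0.706, -0.026, 0.707, 0.027]
contact_force: [0.7, 0.8, 0.2]
width: 0.0001
```

```bash
python3 -c "
from h import *
im=manip.get_image('top'); cv2.imwrite('pics/t26.png',im[:,:,::-1])
im=manip.get_image('scene'); cv2.imwrite('pics/s26.png',im[:,:,::-1])
"
```

```text
(no output)
```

View pics/t26.png

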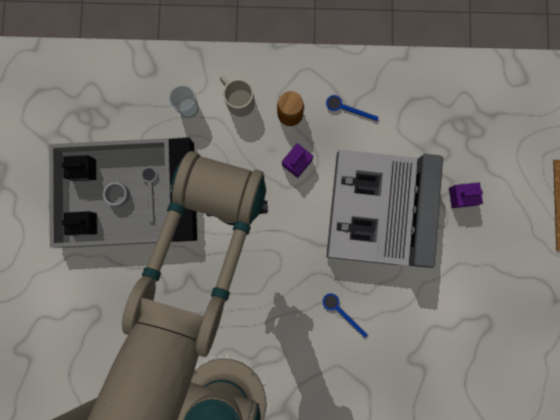

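View pics/s26.png

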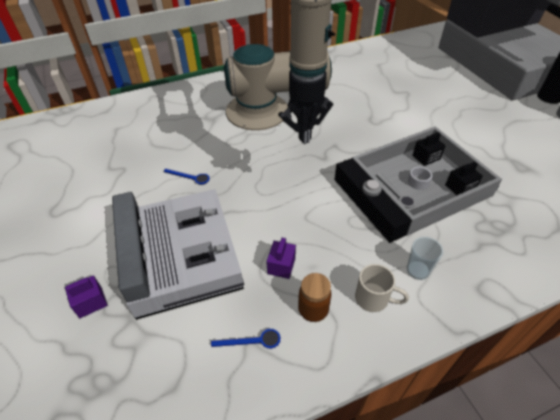

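The top view shows the cassettes at (80,168) and (80,222), the ring at (115,193) and the spoon at (150,195), all inside the bath. The scene view shows the button up at (372,187), the jar, mug and tumbler where they started, and nothing left to collect on the counter. Handing in.

```bash
python3 -c "
from rig import manip
print(manip.sign_off())"
```

```text
the job is handed in; nothing more can be done
None
```

I stripped the brewer, loaded the bath, pressed its start button and handed the job in at about 38.5 s; it reported no verdict.

**What I did:** I pushed both cassettes down about 8 mm until their claws swung clear, then lifted them out and stood them upright in the bath. The dosing ring and the steel spoon went in as well. There was no brush or scoop in any view. I then pressed the start button to its hard stop, about 6 mm of travel, and released it.

**Last checks:** The final pictures show all four items inside the bath. The button looks up, and the jar, mug and tumbler appear unmoved. The blue spoons and purple cassettes were not touched, and the arm was clear of everything.

**What disagreed:**
- **Ring position:** The wrist and top views differed by about 5 mm, so I used a point between them and the grasp was centred.
- **Button stop:** It came about 4 mm higher than the stated fingertip length predicts. Backing off slowly showed a smooth spring return over the full travel, so I took it as fully pressed; the force peaked at about 22 N.

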